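Clamp a reagent bottle in a ratchet vessel clamp

TASK

The ratchet clamp on the bench has been left run up too far for the bottle. Throw its pawl off, turn the knob back until the jaw is fully open, and stand the amber bottle upright between the pad and the back stop; then drop the pawl back onto the wheel and ratchet the knob up click by click until the sprung pad holds the bottle snugly, pushed in by about 10 mm, with the pawl holding the load. Never force the wheel against the pawl, never overtighten on the glass, and leave the other glassware alone.

Things in the scene. Friction and masses are not known exactly. Their poses are not given: they have to be found in the camera images.
- clamp: Ratchet vessel clamp fixed to the bench. Origin: underside of its base plate (x +-65, y -105 to +195, 12 thick; mm), z up. The clamp coordinates given below are in this frame, in mm. Grey housing x +-47, y 54 to 146, up to z 60; above it the wheel and bar knob (axis x 0, y 100). On x = 0 towards -y follow: jaw plate (60 wide, up to z 59), pad, bottle place, back stop.
- knob: Steel wheel (radius 50, top at clamp z 70) with 24 upright radial ribs (5 high, 3 thick, radii 28 to 48, one each 0.262 rad) and a black bar knob: bar 58 long, 14 thick, clamp z 86 to 120. Body z is the axis, up; the bar runs along the body's y axis. Origin on the axis at clamp z 61. More than 20 N between a rib and the pawl's tip (at radius 40) is forcing it.
- knob_turn (a joint): Knob angle, rad, growing clockwise seen from above (tightening); 0 = stop, jaw fully open, bar along clamp y; far stop 2.4. Friction about 0.04 N m. With the pawl on, clockwise is free, click by click; anticlockwise locks with a rib against the pawl at 0.215 + 0.262 k: the tip drops 0.04 rad past these; ease back or let go there and the loaded knob falls back to it.
- knob_grip (a point): Point on the knob's axis in the bar, 14 mm below its top (clamp z 106): pinch the bar here from above, across its 14 mm thickness.
- pawl: Steel pawl (70 g), hinged at clamp x 40, y 162, z 97 about clamp x. On the wheel it points to -y and its tip, 62 from the hinge, drops between the ribs by its own weight. Its rod handle, 8 thick, sticks out towards clamp +x (x 40 to 108), parallel to the hinge. Origin on the hinge; body x along the hinge.
- pawl_swing (a joint): Pawl angle, rad: 0 = seated between ribs, about 0.06 = riding on a rib; grows as the rod is lifted up and over towards clamp +y. It balances near 1.8 rad; beyond that it falls over by itself to the stop at 3.0 and stays off; below, it falls back onto the wheel. No spring, less than 1 N at the rod.
- pawl_rod (a point): Middle of the free part of the pawl's rod handle (clamp x 80), 47 from the hinge axis; on the wheel it lies at clamp y 116, z 87 with free air beneath, thrown off at about y 206, z 113.
- pawl_pivot (a point): Point on the pawl's hinge axis at clamp x 80, y 162, z 97: the centre of the arc that pawl_rod follows.
- pad: Sprung pad on the jaw: rubber-faced plate 44 wide, clamp z 23 to 63; origin in its front (bottle) face at clamp z 12. Jaw open: face at clamp y 20. Each rad of knob turn drives jaw and pad 18 mm towards -y. Spring 0.8 N per mm, no preload, 22 mm travel. Snug is 5 to 11 N; over 16 N endangers the glass.
- pad_face (a point): Centre of the pad's face (clamp z 43). Once the bottle is trapped against the back stop the pad stands still while the jaw goes on: one click (4.7 mm of jaw) adds 3.8 N. At the knob this is felt as 0.018 N m per N of pad force, or 0.26 N m per rad of further turn, on top of the friction.
- seat (a point): Middle of the bottle's place on the base plate (clamp x 0, y -11, z 12). The back stop beyond it (rubber-faced plate 50 wide, up to clamp z 72) is bolted in slots: its face is anywhere from clamp y -42 to -56, differently each time, so the right click must be felt. With the jaw open the space is 62 to 76 mm.
- bottle: Closed amber glass bottle with black screw cap, standing on the bench; body 52 diameter up to 74, shoulder, cap 34 diameter from 88 to 114 above its foot; 0.13 to 0.25 kg. Origin: centre of its underside, z up.
- flask: Bystander: conical glass flask, 82 wide, 112 high; origin under its centre.
- beaker: Bystander: glass beaker, 66 wide, 85 high; origin under its centre.
- stopper: Bystander: black rubber stopper, 44 wide, 34 high; origin under its centre.

How it is judged:
By the outcome, as a careful person would: the job done as asked, in the order asked, and still so for the second after the job is handed in, with the robot touching nothing.
It also fails if it takes over 72 s, if anything falls off the work surface, if the arm or the gripper's body presses on something with over 40 N, if the wrist force passes 120 N, or if a joint passes its speed limit or range.

ROBOT

A 7-joint arm with a two-finger parallel gripper is mounted at the origin on the work surface. World frame = base frame: x ahead of the robot, y to its left, z up, the work surface at z = 0. Lengths are in m, angles in rad, forces in N, time in s.
With the tool pointing down it reaches from about 0.425 to 0.875 m from the base axis. Payload 9.9 kg.
Tool frame: the origin (TCP) lies on the centre line of the jaws, within the pads' length; the fingertips stand 8 mm ahead of it and the grasp point (between the pads) lies 11 mm behind it; z points along the fingers, y is the direction in which the jaws open and shut (so a half turn about z gives the same grasp; the last joint's range is limited). The gripper opens to 85 mm and grips with 20 to 120 N. Pads are 22 mm wide; open, the fingers measure 114 mm over their backs; the gripper's body (76 mm by 85 mm) begins 54 mm behind the grasp point. The pads swing forward as they close: fully open they stand 13 mm farther back than shut.
Start: joints at [1.146, 0.576, 0.025, 1.437, -0.015, 1.129, -0.057], TCP at [0.226, -0.636, 0.239] pointing down, gripper open.
Joint ranges: [-2.76, 2.76], [-0.34, 2.15], [-1.52, 1.57], [0.19, 2.46], [-1.09, 4.23], [0.17, 1.99], [-2.82, 2.82]. Speed limits (rad/s): [2.22, 2.22, 3.01, 3.01, 3.14, 3.14, 3.14].

INTERFACE

Orientations are given as a unit quaternion [w, x, y, z].
In Python, from plant import robot gives the robot as it stands.
- The arm moves only by the tool drive_tool, never from a script. Its argument "deltas" is a list of rows, each an object of numbers: "tx", "ty", "tz": the shift along the tool's x, y, z normalised to -1 to 1, where 1 is 500 mm; "ax", "ay", "az": the turn, a rotation vector about the tool's x, y, z normalised to -1 to 1, where 1 is pi/2 rad; "grip": the closure, from 0 (fully open) to 1 (shut). A call has 1 to 12 rows; each row is the pose to reach, as a shift and turn from the pose commanded when the call began, along the tool's axes at that moment; what a row does not reach only later rows make up. A row lasts 1/8 s, in which the tool goes at most 62.5 mm and 10.7 degrees, less where a joint would pass 70% of its speed; a pose out of reach is approached as far as the arm can. A call with a number of a shift or a turn outside -1 to 1 is refused whole. A call with a gripper value outside its range is refused whole. The fingers move at their own pace and stop on an object; the grip force is fixed at half the most. Time passes only in rows, so rows that repeat a pose let the fingers close. It gives the time, the measured TCP pose, the force and the opening at its end, in the units of the state.
- robot.state(): the state, without advancing time (a new reading comes with each control period).
- robot.read_camera(name): name is "side" or "top"; returns (picture, depth): 420x560x3 uint8, red, green, blue; 420x560 float32, m along the optical axis (not along the pixel's ray), 0 where there is no reading.
- robot.get_calibration(name): a dict with "fx", "fy", "cx", "cy" (pixels), "origin" and "attitude" of the camera in the world. Camera axes: x right, y down, z forward; pixel columns grow to the right and rows downward; lengths in m; the calibration is good to about 2 mm. A picture is of the moment at which its call begins. get_calibration takes no time and is no camera call.
- robot.job_done(): hands the job in, once; it reports no verdict.
Trained networks look in the newest picture that a camera, given by its name, has taken for a name from the list of things; names that differ only in an ending like _2 or _b are one class to them, and where a whole thing is asked for, a point or a joint stands for the part that bears it (a point fixed in the world has none). Each returns a list of dicts, best first, with "score" (0 to 1); they miss things now and then, are a little off and sometimes report something else, mostly with a low value. They report only what shows in the picture. A call takes as long as a camera call.
- robot.outline_of(thing, camera): "region" (420x560 bool, what is visible of it) and "extent" ([left, top, width, height] in pixels, round what is visible of it).
- robot.pinpoint(thing, camera): "location" ([column, row] in pixels: a listed point, or the origin of a listed thing).
The state is a dict: "time": time; "qpos": joint angles; "qd": joint speeds; "joint_torque": joint torques, N m; "tcp_pos": TCP position; "tcp_rot": TCP orientation; "contact_force": force on the tool from outside, world axes, zero at the start; "moment": the same for the moment, N m; "grip_width": opening from 0.0 (shut) to 1.0 (fully open).
Only numpy, scipy, OpenCV 4.12 (cv2) and the standard library are available. Lean on these libraries where they do the work, as an engineer would, in place of code of your own. Each camera call takes 0.05 s, during which the arm holds its last target.

## Working session

There is one attempt and no reset: what is moved stays moved. The work goes in short steps, Python scripts to look and compute and a tool call to move; the robot and the scene stay as the last step left them, time stands still between calls to the robot, and variables do not carry over. Pictures are saved under pics/ and viewed, and the job is handed in when it is done.

Besides the shell and the picture viewer there is one more tool, called after "Request:" as a command line: name --argument value ..., lists and objects as JSON in quotes. drive_tool: Moves the arm, as the interface text tells. Its arguments: {"type":"object","properties":{"deltas":{"type":"array","items":{"type":"object","properties":{"tx":{"type":"number"},"ty":{"type":"number"},"tz":{"type":"number"},"ax":{"type":"number"},"ay":{"type":"number"},"az":{"type":"number"},"grip":{"type":"number"}}}}},"required":["deltas"]}

```bash
ls; mkdir -p pics; cat > h.py <<'E'
import numpy as np, cv2
from scipy.spatial.transform import Rotation as R
from plant import robot
def cam(n,save=None):
    p,d=robot.read_camera(n)
    if save: cv2.imwrite('pics/'+save+'.png',cv2.cvtColor(p,cv2.COLOR_RGB2BGR))
    return p,d
def Rc(c):
    a=np.array(c['attitude'],float)
    return a if a.shape==(3,3) else R.from_quat(a,scalar_first=True).as_matrix()
def world(n,u,v,z):
    "z=depth along axis; arrays ok"
    c=robot.get_calibration(n)
    u,v,z=map(lambda a:np.asarray(a,float),(u,v,z))
    P=np.stack([(u-c['cx'])/c['fx']*z,(v-c['cy'])/c['fy']*z,z],-1)
    return P@Rc(c).T+np.array(c['origin'])
def onz(n,u,v,h):
    c=robot.get_calibration(n); o=np.array(c['origin'])
    r=world(n,u,v,1.0)-o
    return o+r*(h-o[2])/r[2]
def proj(n,P):
    c=robot.get_calibration(n)
    q=(np.asarray(P)-np.array(c['origin']))@Rc(c)
    return np.stack([q[...,0]/q[...,2]*c['fx']+c['cx'],q[...,1]/q[...,2]*c['fy']+c['cy']],-1)
E
python3 - <<'E'
from h import *
for n in('top','side'):
    print(n,robot.get_calibration(n))
    p,d=cam(n,n+'0')
    for t in ['clamp','knob','pawl','pad','bottle','flask','beaker','stopper']:
        o=robot.outline_of(t,n)[:1];q=robot.pinpoint(t,n)[:1]
        print(t,[(round(x['score'],2),x['extent']) for x in o],[(round(x['score'],2),x['location']) for x in q])
    for t in ['knob_grip','pawl_rod','pawl_pivot','pad_face','seat']:
        q=robot.pinpoint(t,n)[:1]
        print(t,[(round(x['score'],2),x['location']) for x in q])
print(robot.state())
E
```

```text
pics
top {'fx': 445.4030439733085, 'fy': 445.4030439733085, 'cx': 279.9933602557054, 'cy': 212.1162100933496, 'origin': array([0.32408935, 0.04009487, 1.26273665]), 'attitude': array([ 0.07212107, -0.68134486,  0.72439594, -0.07627747])}
clamp [(0.6, [213.7, 180.3, 109.0, 65.1])] [(0.78, [283.2, 221.7])]
knob [(0.89, [228.7, 200.4, 39.1, 39.5])] [(0.81, [244.2, 218.9])]
pawl [(0.69, [215.8, 182.0, 27.8, 26.2])] [(0.17, [248.0, 218.7])]
pad [] [(0.67, [284.8, 221.5])]
bottle [(0.61, [369.4, 223.9, 24.6, 21.4])] [(0.72, [382.7, 238.8])]
flask [(0.69, [384.8, 144.4, 27.1, 35.2])] [(0.76, [394.5, 164.2])]
beaker [(0.96, [410.5, 251.6, 25.4, 22.8])] [(0.68, [421.8, 264.8])]
stopper [(0.64, [227.6, 202.5, 38.3, 35.6])] [(0.62, [157.1, 275.7])]
knob_grip [(0.6, [285.2, 222.1])]
pawl_rod [(0.71, [235.4, 190.7])]
pawl_pivot [(0.76, [219.3, 188.5])]
pad_face [(0.6, [283.7, 215.0])]
seat [(0.75, [291.4, 218.6])]
side {'fx': 435.7549646966723, 'fy': 435.7549646966723, 'cx': 273.5642913926881, 'cy': 217.13397546768846, 'origin': array([0.28118984, 0.74395196, 0.81646514]), 'attitude': array([ 0.0
[... 782 characters left out ...]
: array([ 1.14621213,  0.57564266,  0.02489654,  1.43708152, -0.01502636,
        1.12898642, -0.05648257]), 'qd': array([-9.90340797e-05, -3.59488833e-04, -1.87348712e-04,  1.30963370e-04,
       -3.62406694e-04, -1.62357769e-03, -2.51316890e-04]), 'joint_torque': array([ 1.73251401e-04, -7.65482783e+01,  2.24880584e+00, -2.86291212e+01,
        1.52700115e-02,  2.82296212e-03, -1.99654045e-05]), 'tcp_pos': array([ 0.2256256 , -0.63619428,  0.23933385]), 'tcp_rot': array([2.90717821e-05, 9.85517721e-01, 1.69572466e-01, 2.30346402e-05]), 'contact_force': array([ 0.24348155, -0.12956773,  0.39672568]), 'moment': array([ 0.00583508,  0.0053819 , -0.00080493]), 'grip_width': 0.9989030125934883}
```

```bash
python3 - <<'E'
import cv2
a=cv2.imread('pics/top0.png')[130:300,130:450];cv2.imwrite('pics/top0z.png',cv2.resize(a,None,fx=2.5,fy=2.5,interpolation=2))
a=cv2.imread('pics/side0.png')[100:310,190:400];cv2.imwrite('pics/side0z.png',cv2.resize(a,(600,600),interpolation=2))
E
```

```text
(no output)
```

View pics/top0z.png

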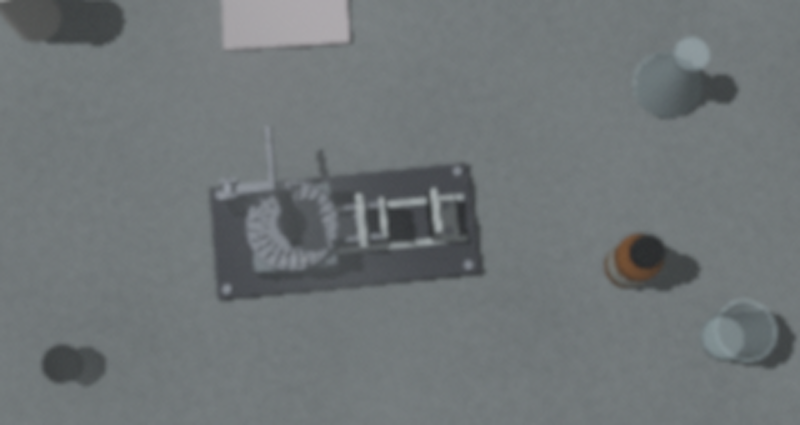

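View pics/side0z.png

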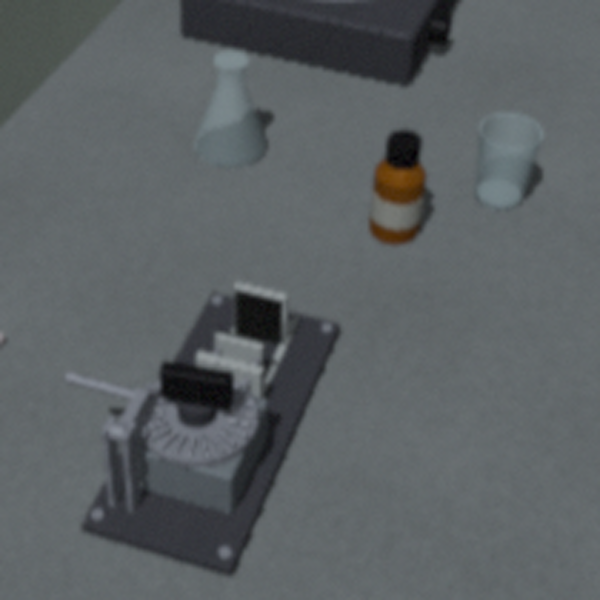

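View pics/top0.png

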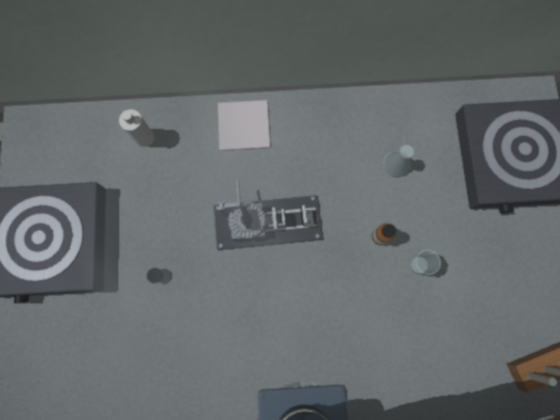

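```bash
python3 - <<'E'
from h import *
for n in('top','side'):
    p,d=cam(n); np.save(n+'0.npy',d)
    v,u=np.mgrid[:420,:560]
    W=world(n,u,v,d); ok=d>0
    np.save(n+'W.npy',W); np.save(n+'P.npy',p)
    tab=ok&(abs(W[...,2])<.02)
    print(n,ok.mean(),np.median(W[tab][:,2]),W[tab][:,2].std())
    L=p.astype(int).sum(2)
    # plate by colour
    m=ok&(L<230)&(W[...,0]>.4)&(W[...,0]<.75)&(abs(W[...,1]-.07)<.25)
    if n=='top':
        print(L[210:225:3,215:330:6]); print((W[218,210:330:4,2]*1000).astype(int)); print((W[205,210:330:4,2]*1000).astype(int))
E
```

```text
top 0.9959098639455782 -3.821034403683754e-05 0.0036592844467155184
[[251 244 232 286 371 226 285 340 248 221 366 403 404 442 440 427 305 216
  356 354]
 [247 234 233 374 382 226 269 291 327 337 424 338 270 231 218 428 262 210
  358 357]
 [259 241 236 386 394 227 243 277 379 244 396 283 171 162 218 440 270 214
  349 362]
 [272 237 265 401 396 230 229 266 388 261 419 264 176 163 228 491 273 219
  355 357]
 [276 236 259 386 407 228 234 260 376 263 471 247 179 164 229 412 265 194
  343 354]]
[ -3  15   9   9   9  68  70  68  87 121  86  69  78  80  31  30  60   9
  61  14  12  12  10  71  19  21  12  10   0  -2]
[  4   0  16 100  95  95  94  96  80  71  66  70  60  10  10  10  13  13
  14   7  11  13  15   6  12  19  12   0  -5  -4]
side 0.9961011904761905 -0.00011539656913189811 0.004039611170843794
```

```bash
python3 - <<'E'
from h import *
for n in('top','side'):
    W=np.load(n+'W.npy');P=np.load(n+'P.npy').astype(int);d=np.load(n+'0.npy')
    L=P.sum(2)
    roi=(d>0)&(W[...,0]>.42)&(W[...,0]<.8)&(W[...,1]>-.15)&(W[...,1]<.35)
    m=roi&(L<300)&(W[...,2]>.003)&(W[...,2]<.025)
    m=cv2.morphologyEx(m.astype(np.uint8),cv2.MORPH_OPEN,np.ones((3,3)))>0
    v,u=np.nonzero(m)
    X=onz(n,u,v,.012)[:,:2]
    # keep largest comp
    k,lab,st,_=cv2.connectedComponentsWithStats(cv2.dilate(m.astype(np.uint8),np.ones((5,5))))
    b=1+np.argmax(st[1:,4]); X=X[lab[v,u]==b]
    r=cv2.minAreaRect((X*1000).astype(np.float32)); print(n,r,cv2.boxPoints(r).round())
    t=roi&(W[...,2]>.108)&(W[...,2]<.135)
    q=W[t]; v,u=np.nonzero(t)
    print('bar',t.sum(),q.mean(0).round(4), onz(n,u,v,.12).mean(0).round(4))
    w=roi&(W[...,2]>.062)&(W[...,2]<.08); q=W[w]
    print('wheel z',w.sum(),q.mean(0).round(4))
    # cap top of bottle, objects
    for nm,(x,y) in dict(bottle=(0.56,-.25)).items():
        t=(d>0)&(abs(W[...,0]-.56)<.15)&(abs(W[...,1]+.25)<.12)&(W[...,2]>.1)&(W[...,2]<.125)
        print(nm,t.sum(),W[t].mean(0).round(4),np.ptp(W[t],axis=0))
print({t:[onz('top',*robot.pinpoint(t,'top')[0]['location'],h).round(4) for h in (0,)] for t in ('bottle','clamp','beaker','flask','stopper')})
robot.read_camera('side')
print({t:[onz('side',*robot.pinpoint(t,'side')[0]['location'],h).round(4) for h in (0,)] for t in ('bottle','clamp','beaker','flask','stopper')})
E
```

```text
Traceback (most recent call last):
  File "h.py", line 19, in onz
    r=world(n,u,v,1.0)-o
      ~~~~~^^^^^^^^^^^
  File "h.py", line 15, in world
    P=np.stack([(u-c['cx'])/c['fx']*z,(v-c['cy'])/c['fy']*z,z],-1)
ValueError: all input arrays must have the same shape
```

```bash
python3 - <<'E'
s=open('h.py').read()
s=s.replace("u,v,z=map(lambda a:np.asarray(a,float),(u,v,z))","u,v,z=np.broadcast_arrays(*map(lambda a:np.asarray(a,float),(u,v,z)))")
s=s.replace("return o+r*(h-o[2])/r[2]","return o+r*((h-o[2])/r[...,2])[...,None]")
open('h.py','w').write(s)
E
cat > m1.py <<'E'
from h import *
for n in('top','side'):
    W=np.load(n+'W.npy');P=np.load(n+'P.npy').astype(int);d=np.load(n+'0.npy')
    L=P.sum(2)
    roi=(d>0)&(W[...,0]>.42)&(W[...,0]<.8)&(W[...,1]>-.15)&(W[...,1]<.35)
    m=roi&(L<300)&(W[...,2]>.003)&(W[...,2]<.025)
    m=cv2.morphologyEx(m.astype(np.uint8),cv2.MORPH_OPEN,np.ones((3,3)))>0
    v,u=np.nonzero(m)
    X=onz(n,u,v,.012)[:,:2]
    k,lab,st,_=cv2.connectedComponentsWithStats(cv2.dilate(m.astype(np.uint8),np.ones((5,5))))
    b=1+np.argmax(st[1:,4]); X=X[lab[v,u]==b]
    r=cv2.minAreaRect((X*1000).astype(np.float32)); print(n,r,cv2.boxPoints(r).round().tolist())
    t=roi&(W[...,2]>.108)&(W[...,2]<.135)
    q=W[t]; v,u=np.nonzero(t)
    print('bar',t.sum(),q.mean(0).round(4), onz(n,u,v,.12).mean(0).round(4))
    w=roi&(W[...,2]>.062)&(W[...,2]<.08); q=W[w]
    print('wheel z',w.sum(),q.mean(0).round(4))
    t=(d>0)&(abs(W[...,0]-.52)<.1)&(abs(W[...,1]+.25)<.12)&(W[...,2]>.1)&(W[...,2]<.125)
    print('cap',t.sum(),W[t].mean(0).round(4),np.ptp(W[t],axis=0))
print({t:[onz('top',*robot.pinpoint(t,'top')[0]['location'],h).round(4) for h in (0,)] for t in ('bottle','clamp','beaker','flask','stopper')})
print({t:[onz('side',*robot.pinpoint(t,'side')[0]['location'],h).round(4) for h in (0,)] for t in ('bottle','clamp','beaker','flask','stopper')})
E
python3 m1.py
```

```text
top ((563.6929321289062, 63.53092956542969), (130.71412658691406, 297.6552734375), 2.3638951778411865) [[492.0, 210.0], [505.0, -88.0], [635.0, -82.0], [623.0, 215.0]]
bar 116 [0.5623 0.1196 0.119 ] [0.5621 0.1195 0.12  ]
wheel z 948 [0.5591 0.1052 0.0703]
cap 143 [ 0.5033 -0.2544  0.1131] [0.0331324  0.0342228  0.01722921]
side ((566.9320678710938, 68.48310852050781), (130.48159790039062, 303.6293640136719), 2.382819890975952) [[495.0, 217.0], [508.0, -86.0], [638.0, -80.0], [626.0, 223.0]]
bar 189 [0.565  0.1227 0.1167] [0.5637 0.1256 0.12  ]
wheel z 949 [0.562  0.1186 0.0703]
cap 111 [ 0.5082 -0.2497  0.1107] [0.03392314 0.03420852 0.01707882]
{'bottle': [array([ 0.5071, -0.2501,  0.    ])], 'clamp': [array([0.5722, 0.0088, 0.    ])], 'beaker': [array([ 0.4225, -0.3627,  0.    ])], 'flask': [array([ 0.7263, -0.3315,  0.    ])], 'stopper': [array([0.4328, 0.3789, 0.    ])]}
{'bottle': [array([ 0.5065, -0.2537,  0.    ])], 'clamp': [array([0.5705, 0.0183, 0.    ])], 'beaker': [array([ 0.4156, -0.361 ,  0.    ])], 'flask': [array([ 0.7207, -0.34  ,  0.    ])], 'stopper': [array([0.4369, 0.3764, 0.    ])]}
```

```bash
cat > m2.py <<'E'
from h import *
O=np.array([.5672,.0210]); ps=.0413
off=dict(top=np.array([.0016,.0025]),side=np.array([-.0016,-.0025]))
for n in('top','side'):
    W=np.load(n+'W.npy');d=np.load(n+'0.npy')
    X=W[...,:2]+off[n]-O
    c,s=np.cos(ps),np.sin(ps)
    x=(X[...,0]*c+X[...,1]*s)*1000; y=(-X[...,0]*s+X[...,1]*c)*1000; z=W[...,2]*1000
    m=(d>0)&(abs(x)<22)&(y<55)&(y>-100)&(z>40)
    h,e=np.histogram(y[m],np.arange(-100,58,4)); print(n,[(int(a),int(b)) for a,b in zip(e,h) if b])
    for lo,hi in((-100,-30),(-30,22),(22,60)):
        k=m&(y>lo)&(y<hi); print(lo,hi,k.sum(),y[k].mean().round(1) if k.sum() else 0,np.percentile(y[k],[10,50,90]).round(1) if k.sum() else 0, np.percentile(z[k],90) if k.sum() else 0)
    b=(d>0)&(np.hypot(x,y-100)<40)&(z>110); q=np.c_[x[b],y[b]]
    C=np.cov(q.T); w,V=np.linalg.eigh(C); a=V[:,1]
    print('bar ctr',q.mean(0).round(1),'ang cw from +y',np.arctan2(a[0],a[1])%np.pi, np.sqrt(w*12))
    b=(d>0)&(x>55)&(x<115)&(y>80)&(y<200)&(z>70); print('rod',b.sum(),np.c_[x[b],y[b],z[b]].mean(0).round(1), np.polyfit(x[b],y[b],1))
E
python3 m2.py
```

```text
top [(-64, 3), (-60, 25), (-56, 26), (-52, 18), (-8, 5), (-4, 21), (0, 25), (4, 3), (8, 8), (12, 6), (16, 6), (20, 17), (24, 23), (28, 13), (32, 3), (36, 8), (40, 3), (44, 4), (48, 4), (52, 11)]
-100 -30 72 -54.9 [-59.5 -54.6 -51. ] 73.35192643937332
-30 22 79 4.8 [-3.   2.  17.4] 64.96549647914512
22 60 81 34.2 [23.2 28.7 53. ] 67.6647859219277
bar ctr [  0.5 100.7] ang cw from +y 1.4233609054776362 [14.16951866 59.09313541]
rod 56 [ 80.9 116.1  92.4] [1.47264546e-02 1.14937475e+02]
side [(-68, 4), (-64, 21), (-60, 84), (-56, 82), (-52, 2), (-12, 13), (-8, 24), (-4, 88), (0, 16), (4, 5), (8, 1), (12, 2), (16, 19), (20, 42), (24, 33), (28, 2), (32, 2), (48, 2), (52, 1)]
-100 -30 193 -56.8 [-60.5 -56.4 -53.8] 71.36843479604156
-30 22 180 1.3 [-7.3 -1.8 19.1] 62.691568146369434
22 60 70 25.8 [22.8 24.4 27.9] 59.43602493549115
bar ctr [ 0.4 99. ] ang cw from +y 1.4239229527052166 [14.56564712 57.89795626]
rod 75 [ 82.  113.6  91.6] [-1.34837813e-02  1.14731177e+02]
```

```bash
cat >> h.py <<'E'
O=np.array([.5672,.0210,0]); PS=.0413
Rcl=R.from_euler('z',PS)
B=R.from_matrix(np.array([[1,0,0],[0,-1,0],[0,0,-1.]]).T)
def tool(tilt=0,yaw=0):
    "tilt>0: fingers lean to clamp +y (deg), yaw ccw from above (deg)"
    return Rcl*R.from_euler('z',yaw,degrees=True)*R.from_euler('x',tilt,degrees=True)*B
def wp(p): return O+Rcl.apply(np.asarray(p,float)/1000)
def rows(poses):
    "poses: (TCP clamp mm, tilt, yaw)"
    s=robot.state(); p0=s['tcp_pos'];r0=R.from_quat(s['tcp_rot'],scalar_first=True)
    for p,t,y in poses:
        d=r0.inv().apply(wp(p)-p0)/.5
        a=(r0.inv()*tool(t,y)).as_rotvec()/(np.pi/2)
        print('tx %.3f ty %.3f tz %.3f ax %.3f ay %.3f az %.3f'%(*d,*a), ' mm%.0f deg%.0f'%(np.linalg.norm(d)*500,np.linalg.norm(a)*90))
def where():
    s=robot.state(); r=R.from_quat(s['tcp_rot'],scalar_first=True)
    p=Rcl.inv().apply(s['tcp_pos']-O)*1000
    e=(Rcl.inv()*r*B.inv()).as_euler('ZXY',degrees=True)
    print('t%.2f'%s['time'],'clamp',p.round(1),'yaw,tilt,roll',e.round(2),'F',np.round(s['contact_force'],1),'M',np.round(s['moment'],2),'w',round(s['grip_width'],3),'q',s['qpos'].round(2))
def finger(p,tilt,back): # TCP so that point p sits `back` mm behind TCP
    t=np.radians(tilt); return np.array(p,float)+back*np.array([0,np.sin(t),-np.cos(t)])
E
python3 - <<'E'
from h import *
where()
h=finger([88,116,87],45,-60)
print(h)
rows([((-50,-300,240),20,0),(h,45,0)])
E
```

```text
t2.80 clamp [-368.4 -642.5  239.3] yaw,tilt,roll [17.16  0.    0.  ] F [-0.3  0.2  0.2] M [0.01 0.02 0.01] w 1.001 q [ 1.15  0.58  0.02  1.44 -0.01  1.13 -0.06]
[ 88.          73.57359313 129.42640687]
tx 0.811 ty -0.467 tz -0.001 ax 0.221 ay 0.033 az 0.189  mm468 deg26
tx 1.295 ty -1.099 tz 0.220 ax 0.496 ay 0.075 az 0.181  mm856 deg48
```

Request:
drive_tool --deltas '[{"tx": 0.81, "ty": -0.467, "tz": 0, "ax": 0.22, "ay": 0.033, "az": 0.19, "grip": 0.5}, {"tx": 0.81, "ty": -0.467, "tz": 0, "ax": 0.22, "ay": 0.033, "az": 0.19, "grip": 0.5}, {"tx": 0.81, "ty": -0.467, "tz": 0, "ax": 0.22, "ay": 0.033, "az": 0.19, "grip": 0.5}, {"tx": 0.81, "ty": -0.467, "tz": 0, "ax": 0.22, "ay": 0.033, "az": 0.19, "grip": 0.5}, {"tx": 0.81, "ty": -0.467, "tz": 0, "ax": 0.22, "ay": 0.033, "az": 0.19, "grip": 0.5}, {"tx": 0.81, "ty": -0.467, "tz": 0, "ax": 0.22, "ay": 0.033, "az": 0.19, "grip": 0.5}, {"tx": 0.81, "ty": -0.467, "tz": 0, "ax": 0.22, "ay": 0.033, "az": 0.19, "grip": 0.5}, {"tx": 0.81, "ty": -0.467, "tz": 0, "ax": 0.22, "ay": 0.033, "az": 0.19, "grip": 0.5}]'

```text
time: 3.8
tcp_pos: [0.5317, -0.2767, 0.2396]
tcp_rot: [-0.174, 0.985, 0.022, -0.003]
contact_force: [0.0, -0.2, -0.3]
grip_width: 0.498
```

```bash
python3 - <<'E'
from h import *
where()
h=finger([88,116,87],45,-60)
rows([(h,45,0)])
E
```

```text
t3.80 clamp [ -47.7 -296.   239.6] yaw,tilt,roll [ 0.17 20.04 -0.05] F [ 0.  -0.2 -0.3] M [-0.43  0.    0.02] w 0.498 q [ 0.58  0.58 -0.02  1.49 -0.28  1.29 -0.86]
tx 0.273 ty -0.618 tz 0.460 ax 0.277 ay 0.000 az 0.002  mm409 deg25
```

Request:
drive_tool --deltas '[{"tx": 0.273, "ty": -0.618, "tz": 0.46, "ax": 0.277, "grip": 0.5}, {"tx": 0.273, "ty": -0.618, "tz": 0.46, "ax": 0.277, "grip": 0.5}, {"tx": 0.273, "ty": -0.618, "tz": 0.46, "ax": 0.277, "grip": 0.5}, {"tx": 0.273, "ty": -0.618, "tz": 0.46, "ax": 0.277, "grip": 0.5}, {"tx": 0.273, "ty": -0.618, "tz": 0.46, "ax": 0.277, "grip": 0.5}, {"tx": 0.273, "ty": -0.618, "tz": 0.46, "ax": 0.277, "grip": 0.5}, {"tx": 0.273, "ty": -0.618, "tz": 0.46, "ax": 0.277, "grip": 0.5}, {"tx": 0.273, "ty": -0.618, "tz": 0.46, "ax": 0.277, "grip": 0.5}]'

```text
$.deltas[0]: bad value
```

```bash
python3 - <<'E'
from h import *
where()
rows([(finger([88,116,87],45,8),45,0)])
p,d=cam('side','s1'); cam('top','t1'); 
a=cv2.imread('pics/s1.png')[150:310,160:380];b=cv2.imread('pics/t1.png')[130:290,180:340]
cv2.imwrite('pics/c1.png',np.hstack([cv2.resize(a,(440,320)),cv2.resize(b,(320,320))]))
E
```

```text
t3.80 clamp [ -47.7 -296.   239.6] yaw,tilt,roll [ 0.17 20.04 -0.05] F [ 0.  -0.2 -0.3] M [-0.43  0.    0.02] w 0.498 q [ 0.58  0.58 -0.02  1.49 -0.28  1.29 -0.86]
tx 0.273 ty -0.675 tz 0.583 ax 0.277 ay 0.000 az 0.002  mm467 deg25
```

View pics/c1.png

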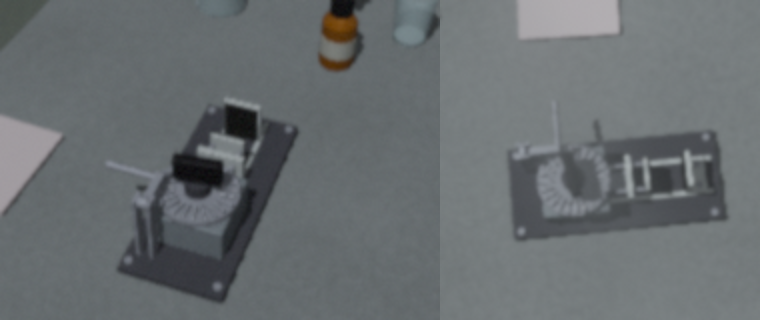

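Request:
drive_tool --deltas '[{"tx": 0.273, "ty": -0.618, "tz": 0.46, "ax": 0.277, "ay": 0, "az": 0, "grip": 0.5}, {"tx": 0.273, "ty": -0.618, "tz": 0.46, "ax": 0.277, "ay": 0, "az": 0, "grip": 0.5}, {"tx": 0.273, "ty": -0.618, "tz": 0.46, "ax": 0.277, "ay": 0, "az": 0, "grip": 0.5}, {"tx": 0.273, "ty": -0.618, "tz": 0.46, "ax": 0.277, "ay": 0, "az": 0, "grip": 0.5}, {"tx": 0.273, "ty": -0.618, "tz": 0.46, "ax": 0.277, "ay": 0, "az": 0, "grip": 0.5}, {"tx": 0.273, "ty": -0.618, "tz": 0.46, "ax": 0.277, "ay": 0, "az": 0, "grip": 0.5}, {"tx": 0.273, "ty": -0.618, "tz": 0.46, "ax": 0.277, "ay": 0, "az": 0, "grip": 0.5}, {"tx": 0.273, "ty": -0.618, "tz": 0.46, "ax": 0.277, "ay": 0, "az": 0, "grip": 0.5}]'

```text
time: 4.9
tcp_pos: [0.6505, 0.0961, 0.128]
tcp_rot: [-0.382, 0.924, 0.02, -0.009]
contact_force: [-0.7, 0.2, -0.1]
grip_width: 0.504
```

```bash
python3 - <<'E'
from h import *
where()
rows([(finger([88,116,87],45,8),45,0)])
p,d=cam('side','s2'); cam('top','t2'); 
a=cv2.imread('pics/s2.png')[130:310,140:380];b=cv2.imread('pics/t2.png')[130:290,180:340]
cv2.imwrite('pics/c2.png',np.hstack([cv2.resize(a,(440,330)),cv2.resize(b,(330,330))]))
E
```

```text
t4.90 clamp [ 86.4  71.6 128. ] yaw,tilt,roll [4.000e-02 4.497e+01 1.100e-01] F [-0.7  0.2 -0.1] M [-0.78 -0.03  0.02] w 0.504 q [ 0.31  0.81 -0.26  1.62 -0.71  1.   -0.93]
tx 0.004 ty -0.005 tz 0.137 ax 0.000 ay 0.002 az 0.000  mm68 deg0
```

View pics/c2.png

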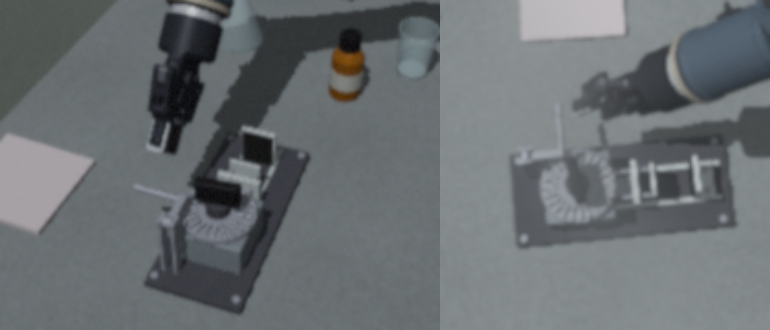

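Request:
drive_tool --deltas '[{"tx": 0.004, "ty": -0.005, "tz": 0.07, "ax": 0, "ay": 0, "az": 0, "grip": 0.5}, {"tx": 0.004, "ty": -0.005, "tz": 0.137, "ax": 0, "ay": 0, "az": 0, "grip": 0.5}, {"tx": 0.004, "ty": -0.005, "tz": 0.137, "ax": 0, "ay": 0, "az": 0, "grip": 0.7}, {"tx": 0.004, "ty": -0.005, "tz": 0.137, "ax": 0, "ay": 0, "az": 0, "grip": 0.84}, {"tx": 0.004, "ty": -0.005, "tz": 0.137, "ax": 0, "ay": 0, "az": 0, "grip": 0.84}]'

```text
time: 5.62
tcp_pos: [0.6519, 0.1416, 0.0824]
tcp_rot: [-0.381, 0.924, 0.017, -0.007]
contact_force: [-0.2, -0.1, 1.0]
grip_width: 0.163
```

```bash
cat >> h.py <<'E'
def arc(phis,tilts,x=88,back=8):
    out=[]
    for f,t in zip(phis,tilts):
        th=np.radians(192.3)-f; p=[x,162+47*np.cos(th),97+47*np.sin(th)]
        out.append((finger(p,t,back),t,0))
    return out
E
python3 - <<'E'
from h import *
where()
rows(arc([.2,.4,.6,.8,1.0,1.2,1.4,1.6,1.8],[45,45,45,45,40,35,30,20,10]))
p,d=cam('side','s3'); cam('top','t3'); 
a=cv2.imread('pics/s3.png')[170:290,160:320];b=cv2.imread('pics/t3.png')[160:260,200:300]
cv2.imwrite('pics/c3.png',np.hstack([cv2.resize(a,(440,330)),cv2.resize(b,(330,330))]))
E
```

```text
t5.62 clamp [ 89.6 117.   82.4] yaw,tilt,roll [-0.18 44.82 -0.07] F [-0.2 -0.1  1. ] M [-0.63 -0.04 -0.  ] w 0.163 q [ 0.26  0.86 -0.29  1.67 -0.76  0.88 -0.9 ]
tx -0.003 ty -0.017 tz -0.006 ax 0.002 ay -0.002 az -0.001  mm9 deg0
tx -0.003 ty -0.031 tz -0.019 ax 0.002 ay -0.002 az -0.001  mm18 deg0
tx -0.003 ty -0.048 tz -0.028 ax 0.002 ay -0.002 az -0.001  mm28 deg0
tx -0.003 ty -0.065 tz -0.033 ax 0.002 ay -0.002 az -0.001  mm37 deg0
tx -0.003 ty -0.083 tz -0.035 ax -0.054 ay -0.002 az -0.001  mm45 deg5
tx -0.003 ty -0.100 tz -0.034 ax -0.109 ay -0.002 az -0.002  mm53 deg10
tx -0.003 ty -0.117 tz -0.028 ax -0.165 ay -0.002 az -0.002  mm60 deg15
tx -0.003 ty -0.131 tz -0.020 ax -0.276 ay -0.002 az -0.002  mm66 deg25
tx -0.004 ty -0.142 tz -0.010 ax -0.387 ay -0.002 az -0.002  mm71 deg35
```

View pics/c3.png

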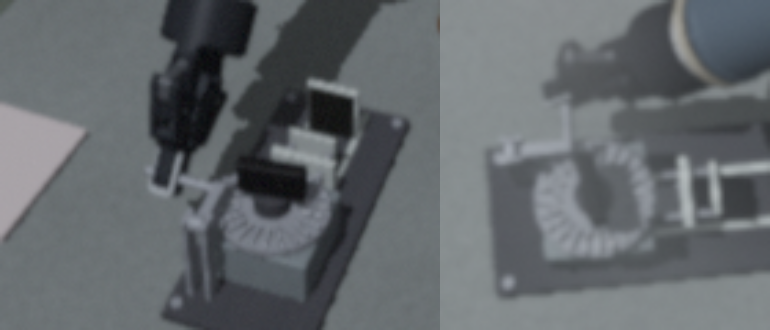

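Request:
drive_tool --deltas '[{"tx": -0.003, "ty": -0.017, "tz": -0.006, "ax": 0, "ay": 0, "az": 0, "grip": 0.84}, {"tx": -0.003, "ty": -0.031, "tz": -0.019, "ax": 0, "ay": 0, "az": 0, "grip": 0.84}, {"tx": -0.003, "ty": -0.048, "tz": -0.028, "ax": 0, "ay": 0, "az": 0, "grip": 0.84}, {"tx": -0.003, "ty": -0.065, "tz": -0.033, "ax": 0, "ay": 0, "az": 0, "grip": 0.84}, {"tx": -0.003, "ty": -0.083, "tz": -0.035, "ax": -0.054, "ay": 0, "az": 0, "grip": 0.84}, {"tx": -0.003, "ty": -0.1, "tz": -0.034, "ax": -0.109, "ay": 0, "az": 0, "grip": 0.84}]'

```text
time: 6.48
tcp_pos: [0.6486, 0.1671, 0.1296]
tcp_rot: [-0.3, 0.954, 0.018, -0.006]
contact_force: [-0.3, -0.0, -0.7]
grip_width: 0.157
```

```bash
python3 - <<'E'
from h import *
where()
rows(arc([1.4,1.6,1.8,2.0,2.2,2.4,2.6],[30,20,10,0,-5,-10,-15]))
p,d=cam('side','s4')
a=cv2.imread('pics/s4.png')[170:290,160:320]
cv2.imwrite('pics/c4.png',cv2.resize(a,(640,480)))
E
```

```text
t6.47 clamp [ 87.3 142.6 129.6] yaw,tilt,roll [-0.17 34.97  0.05] F [-0.3 -0.  -0.7] M [-0.73 -0.02 -0.02] w 0.157 q [ 0.09  0.73 -0.18  1.66 -0.66  0.87 -1.12]
tx 0.001 ty -0.014 tz -0.000 ax -0.055 ay -0.000 az -0.002  mm7 deg5
tx 0.001 ty -0.029 tz 0.005 ax -0.166 ay -0.000 az -0.002  mm15 deg15
tx 0.001 ty -0.043 tz 0.014 ax -0.277 ay -0.000 az -0.002  mm22 deg25
tx 0.001 ty -0.054 tz 0.025 ax -0.389 ay -0.000 az -0.002  mm30 deg35
tx 0.001 ty -0.064 tz 0.039 ax -0.444 ay 0.000 az -0.002  mm38 deg40
tx 0.001 ty -0.071 tz 0.055 ax -0.500 ay 0.000 az -0.002  mm45 deg45
tx 0.001 ty -0.075 tz 0.072 ax -0.555 ay 0.000 az -0.002  mm52 deg50
```

View pics/c4.png

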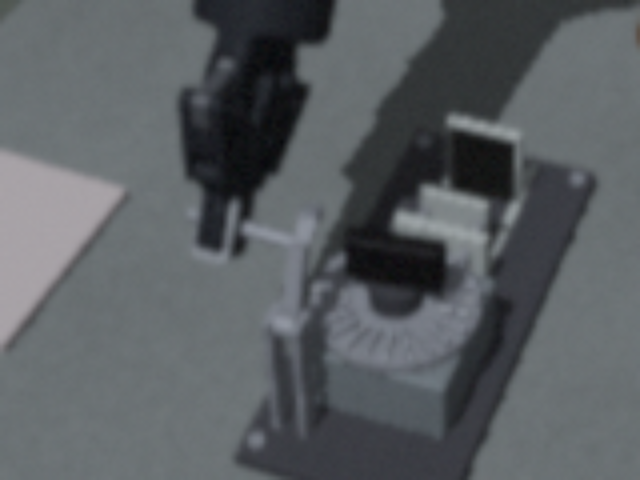

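Request:
drive_tool --deltas '[{"tx": 0.001, "ty": -0.014, "tz": 0, "ax": -0.055, "ay": 0, "az": 0, "grip": 0.84}, {"tx": 0.001, "ty": -0.029, "tz": 0.005, "ax": -0.166, "ay": 0, "az": 0, "grip": 0.84}, {"tx": 0.001, "ty": -0.043, "tz": 0.014, "ax": -0.277, "ay": 0, "az": 0, "grip": 0.84}, {"tx": 0.001, "ty": -0.054, "tz": 0.025, "ax": -0.389, "ay": 0, "az": 0, "grip": 0.84}, {"tx": 0.001, "ty": -0.064, "tz": 0.039, "ax": -0.444, "ay": 0, "az": 0, "grip": 0.84}, {"tx": 0.001, "ty": -0.071, "tz": 0.055, "ax": -0.5, "ay": 0, "az": 0, "grip": 0.84}, {"tx": 0.001, "ty": -0.075, "tz": 0.072, "ax": -0.555, "ay": 0, "az": 0, "grip": 0.84}, {"tx": 0.001, "ty": -0.075, "tz": 0.072, "ax": -0.555, "ay": 0, "az": 0, "grip": 0.75}]'

```text
time: 7.52
tcp_pos: [0.6452, 0.2222, 0.1189]
tcp_rot: [0.129, 0.991, 0.023, 0.001]
contact_force: [-0.1, -0.6, -0.6]
grip_width: 0.248
```

```bash
python3 - <<'E'
from h import *
where()
# retract then go above knob; bar angle 1.4236 cw from +y ; pinch across thickness
print(arc([2.6],[-15],back=-70)[0])
a=arc([2.6],[-15],back=-70)
rows(a+[((40,150,200),0,0),((0.4,100,175),0,0)])
E
```

```text
t7.53 clamp [ 86.2 197.8 118.9] yaw,tilt,roll [  0.29 -14.79   0.28] F [-0.1 -0.6 -0.6] M [ 0.3  -0.02  0.05] w 0.248 q [-0.72  0.79  0.38  1.48 -0.03  1.02 -1.94]
(array([ 88.        , 214.30522283, 196.86675662]), -15, 0)
tx 0.003 ty 0.008 tz -0.159 ax -0.002 ay 0.002 az 0.003  mm80 deg0
tx -0.094 ty 0.133 tz -0.132 ax 0.164 ay 0.003 az 0.003  mm105 deg15
tx -0.173 ty 0.217 tz -0.058 ax 0.164 ay 0.003 az 0.003  mm142 deg15
```

Request:
drive_tool --deltas '[{"tx": 0.003, "ty": 0.008, "tz": -0.08, "ax": 0, "ay": 0, "az": 0, "grip": 0.7}, {"tx": 0.003, "ty": 0.008, "tz": -0.159, "ax": 0, "ay": 0, "az": 0, "grip": 0.6}, {"tx": -0.094, "ty": 0.133, "tz": -0.132, "ax": 0.164, "ay": 0, "az": 0, "grip": 0.5}, {"tx": -0.173, "ty": 0.217, "tz": -0.058, "ax": 0.164, "ay": 0, "az": 0, "grip": 0.5}, {"tx": -0.173, "ty": 0.217, "tz": -0.058, "ax": 0.164, "ay": 0, "az": 0, "grip": 0.5}, {"tx": -0.173, "ty": 0.217, "tz": -0.058, "ax": 0.164, "ay": 0, "az": 0, "grip": 0.5}]'

```text
time: 8.28
tcp_pos: [0.5637, 0.114, 0.1778]
tcp_rot: [0.0, 1.0, 0.017, -0.0]
contact_force: [0.5, 0.4, 0.7]
grip_width: 0.498
```

```bash
python3 - <<'E'
from h import *
where()
rows([((0.4,100,140),0,8.45),((0.4,100,97),0,8.45)])
p,d=cam('side','s5')
a=cv2.imread('pics/s5.png')[170:290,160:320]
cv2.imwrite('pics/c5.png',cv2.resize(a,(640,480)))
E
```

```text
t8.28 clamp [  0.3  93.1 177.8] yaw,tilt,roll [-0.41 -0.04  0.04] F [0.5 0.4 0.7] M [ 0.02 -0.03 -0.03] w 0.498 q [-0.47  0.51  0.28  1.8  -0.18  0.87 -1.64]
tx 0.000 ty -0.014 tz 0.076 ax 0.000 ay 0.001 az -0.098  mm38 deg9
tx 0.000 ty -0.014 tz 0.162 ax 0.000 ay 0.001 az -0.098  mm81 deg9
```

View pics/c5.png

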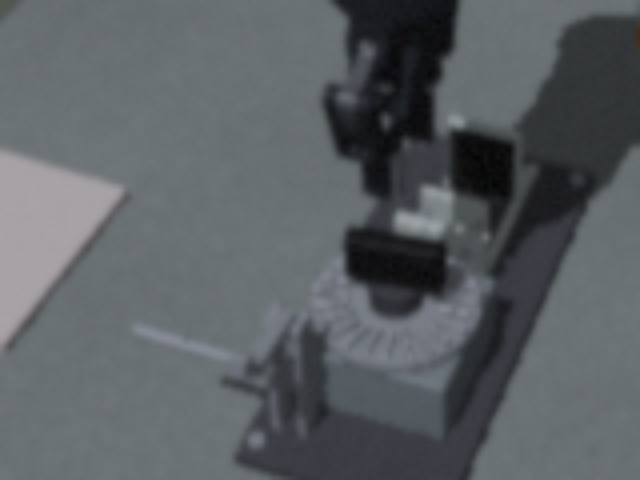

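```bash
python3 - <<'E'
from h import *
where()
rows([((0.4,100,140),0,8.45),((0.4,100,97),0,8.45)])
E
```

```text
t8.32 clamp [  1.5  95.3 177.8] yaw,tilt,roll [-0.25 -0.02 -0.02] F [-0.7  0.9  0.2] M [ 0.01  0.01 -0.01] w 0.494 q [-0.47  0.51  0.28  1.79 -0.18  0.87 -1.64]
tx -0.002 ty -0.009 tz 0.076 ax 0.000 ay -0.000 az -0.097  mm38 deg9
tx -0.002 ty -0.009 tz 0.162 ax 0.000 ay -0.000 az -0.097  mm81 deg9
```

Request:
drive_tool --deltas '[{"tx": 0, "ty": -0.004, "tz": 0.076, "ax": 0, "ay": 0, "az": -0.097, "grip": 0.5}, {"tx": 0, "ty": -0.004, "tz": 0.076, "ax": 0, "ay": 0, "az": -0.097, "grip": 0.5}, {"tx": 0, "ty": -0.004, "tz": 0.076, "ax": 0, "ay": 0, "az": -0.097, "grip": 0.5}]'

```text
time: 8.7
tcp_pos: [0.5653, 0.1199, 0.1398]
tcp_rot: [0.001, 0.996, 0.095, 0.0]
contact_force: [0.7, 0.2, 0.2]
grip_width: 0.496
```

```bash
python3 - <<'E'
from h import *
where()
rows([((0.4,100,97),0,8.45)])
E
```

```text
t8.70 clamp [  2.2  98.9 139.8] yaw,tilt,roll [ 8.48 -0.1   0.01] F [0.7 0.2 0.2] M [-0.   -0.01  0.02] w 0.496 q [-0.44  0.55  0.22  1.83 -0.16  0.78 -1.51]
tx -0.003 ty -0.003 tz 0.086 ax 0.001 ay 0.000 az 0.000  mm43 deg0
```

Request:
drive_tool --deltas '[{"tx": -0.003, "ty": -0.002, "tz": 0.043, "ax": 0, "ay": 0, "az": 0, "grip": 0.5}, {"tx": -0.003, "ty": -0.002, "tz": 0.086, "ax": 0, "ay": 0, "az": 0, "grip": 0.5}, {"tx": -0.003, "ty": -0.002, "tz": 0.086, "ax": 0, "ay": 0, "az": 0, "grip": 0.7}, {"tx": -0.003, "ty": -0.002, "tz": 0.086, "ax": 0, "ay": 0, "az": 0, "grip": 1}, {"tx": -0.003, "ty": -0.002, "tz": 0.086, "ax": 0, "ay": 0, "az": 0, "grip": 1}, {"tx": -0.003, "ty": -0.002, "tz": 0.086, "ax": 0, "ay": 0, "az": 0, "grip": 1}]'

```text
time: 9.45
tcp_pos: [0.5638, 0.1191, 0.0972]
tcp_rot: [0.001, 0.995, 0.095, 0.001]
contact_force: [0.0, -5.1, 4.1]
grip_width: 0.157
```

```bash
python3 - <<'E'
from h import *
where()
E
```

```text
t9.45 clamp [ 0.6 98.1 97.2] yaw,tilt,roll [ 8.54 -0.16 -0.06] F [ 0.  -5.1  4.1] M [-0.8  -0.01 -0.04] w 0.157 q [-0.42  0.6   0.21  1.87 -0.18  0.68 -1.49]
```

Request:
drive_tool --deltas '[{"tx": 0, "ty": 0.002, "tz": 0, "ax": 0, "ay": 0, "az": -0.11, "grip": 1}, {"tx": 0, "ty": 0.002, "tz": 0, "ax": 0, "ay": 0, "az": -0.22, "grip": 1}, {"tx": 0, "ty": 0.002, "tz": 0, "ax": 0, "ay": 0, "az": -0.33, "grip": 1}, {"tx": 0, "ty": 0.002, "tz": 0, "ax": 0, "ay": 0, "az": -0.44, "grip": 1}, {"tx": 0, "ty": 0.002, "tz": 0, "ax": 0, "ay": 0, "az": -0.55, "grip": 1}, {"tx": 0, "ty": 0.002, "tz": 0, "ax": 0, "ay": 0, "az": -0.66, "grip": 1}, {"tx": 0, "ty": 0.002, "tz": 0, "ax": 0, "ay": 0, "az": -0.77, "grip": 1}, {"tx": 0, "ty": 0.002, "tz": 0, "ax": 0, "ay": 0, "az": -0.86, "grip": 1}, {"tx": 0, "ty": 0.002, "tz": 0, "ax": 0, "ay": 0, "az": -0.88, "grip": 1}, {"tx": 0, "ty": 0.002, "tz": 0, "ax": 0, "ay": 0, "az": -0.88, "grip": 1}]'

```text
time: 10.7
tcp_pos: [0.5649, 0.1179, 0.0973]
tcp_rot: [0.002, 0.706, 0.708, 0.0]
contact_force: [4.9, -5.6, 0.1]
grip_width: 0.156
```

```bash
python3 - <<'E'
from h import *
where()
E
```

```text
t10.70 clamp [ 1.7 96.9 97.3] yaw,tilt,roll [87.74 -0.17  0.16] F [ 4.9 -5.6  0.1] M [-0.91 -0.65 -0.03] w 0.156 q [-0.16  0.6  -0.2   1.86  0.18  0.7  -0.46]
```

Request:
drive_tool --deltas '[{"tx": 0, "ty": 0, "tz": 0, "ax": 0, "ay": 0, "az": -0.022, "grip": 1}, {"tx": 0, "ty": 0, "tz": 0, "ax": 0, "ay": 0, "az": -0.03, "grip": 1}, {"tx": 0, "ty": 0, "tz": 0, "ax": 0, "ay": 0, "az": -0.03, "grip": 1}]'

```text
time: 11.08
tcp_pos: [0.565, 0.1178, 0.0973]
tcp_rot: [0.002, 0.69, 0.724, 0.0]
contact_force: [5.3, -4.5, 1.3]
grip_width: 0.153
```

```bash
python3 - <<'E'
from h import *
where()
E
```

```text
t11.07 clamp [ 1.8 96.8 97.3] yaw,tilt,roll [90.38 -0.17  0.17] F [ 5.3 -4.5  1.3] M [-0.85 -0.69 -0.35] w 0.153 q [-0.15  0.6  -0.21  1.86  0.19  0.7  -0.42]
```

```bash
python3 - <<'E'
from h import *
b=Rcl.inv().apply(np.array([.507,-.2545,0])-O)*1000; print(b)
rows([((1.8,97,200),0,90),((b[0],b[1],190),0,90)])
E
```

```text
[ -71.5235817  -272.77952134    0.        ]
tx -0.000 ty 0.001 tz -0.205 ax 0.002 ay 0.002 az 0.004  mm103 deg0
tx -0.739 ty -0.151 tz -0.184 ax 0.002 ay 0.002 az 0.004  mm388 deg0
```

Request:
drive_tool --deltas '[{"tx": 0, "ty": 0, "tz": 0, "ax": 0, "ay": 0, "az": 0, "grip": 0.6}, {"tx": 0, "ty": 0, "tz": 0, "ax": 0, "ay": 0, "az": 0, "grip": 0.4}, {"tx": 0, "ty": 0, "tz": -0.1, "ax": 0, "ay": 0, "az": 0, "grip": 0.3}, {"tx": 0, "ty": 0, "tz": -0.205, "ax": 0, "ay": 0, "az": 0, "grip": 0.25}, {"tx": -0.739, "ty": -0.151, "tz": -0.184, "ax": 0.002, "ay": 0.002, "az": 0.004, "grip": 0.25}, {"tx": -0.739, "ty": -0.151, "tz": -0.184, "ax": 0.002, "ay": 0.002, "az": 0.004, "grip": 0.25}, {"tx": -0.739, "ty": -0.151, "tz": -0.184, "ax": 0.002, "ay": 0.002, "az": 0.004, "grip": 0.25}, {"tx": -0.739, "ty": -0.151, "tz": -0.184, "ax": 0.002, "ay": 0.002, "az": 0.004, "grip": 0.25}, {"tx": -0.739, "ty": -0.151, "tz": -0.184, "ax": 0.002, "ay": 0.002, "az": 0.004, "grip": 0.25}, {"tx": -0.739, "ty": -0.151, "tz": -0.184, "ax": 0.002, "ay": 0.002, "az": 0.004, "grip": 0.25}, {"tx": -0.739, "ty": -0.151, "tz": -0.184, "ax": 0.002, "ay": 0.002, "az": 0.004, "grip": 0.25}, {"tx": -0.739, "ty": -0.151, "tz": -0.184, "ax": 0.002, "ay": 0.002, "az": 0.004, "grip": 0.25}]'

```text
time: 12.58
tcp_pos: [0.5063, -0.2532, 0.1889]
tcp_rot: [-0.002, 0.691, 0.722, -0.001]
contact_force: [0.0, 1.2, 0.7]
grip_width: 0.747
```

```bash
python3 - <<'E'
from h import *
for n in('side','top'):
    p,d=cam(n,n+'6'); v,u=np.mgrid[:420,:560]; np.save(n+'W.npy',world(n,u,v,d)); np.save(n+'0.npy',d)
where()
a=cv2.imread('pics/side6.png')[100:300,190:390]
b=cv2.imread('pics/top6.png')[150:290,200:410]
cv2.imwrite('pics/c6.png',np.hstack([cv2.resize(a,(400,400)),cv2.resize(b,(400,267))[:, :].repeat(1,0) if 0 else cv2.copyMakeBorder(cv2.resize(b,(400,267)),0,133,0,0,0)]))
rows([((-71.5,-272.8,93),0,90)])
E
python3 m2.py | grep -v rod
```

```text
t12.68 clamp [ -71.6 -270.1  189. ] yaw,tilt,roll [90.3   0.2  -0.11] F [-0.6  1.6  0.2] M [-0.03  0.03  0.01] w 0.749 q [ 0.52  0.47 -0.2   1.79  0.12  0.9   0.31]
tx -0.006 ty 0.001 tz 0.192 ax -0.002 ay -0.001 az 0.003  mm96 deg0
top [(-64, 4), (-60, 24), (-56, 24), (-52, 19), (20, 18), (24, 24), (28, 12), (32, 4), (36, 9), (40, 5), (44, 12), (48, 22), (52, 17)]
-100 -30 71 -54.9 [-59.3 -54.5 -50.8] 74.21038950568315
-30 22 5 21.5 [21.1 21.6 21.9] 64.91819064058525
22 60 118 38.5 [23.7 39.3 52.9] 66.76489024071446
bar ctr [  0.  100.9] ang cw from +y 3.138913623972286 [14.56381641 57.45347334]m2.py:16: RuntimeWarning: Mean of empty slice.
  b=(d>0)&(x>55)&(x<115)&(y>80)&(y<200)&(z>70); print('rod',b.sum(),np.c_[x[b],y[b],z[b]].mean(0).round(1), np.polyfit(x[b],y[b],1))
  ret = um.true_divide(
Traceback (most recent call last):
  File "m2.py", line 16, in <module>
    b=(d>0)&(x>55)&(x<115)&(y>80)&(y<200)&(z>70); print('rod',b.sum(),np.c_[x[b],y[b],z[b]].mean(0).round(1), np.polyfit(x[b],y[b],1))
                                                                                                              ~~~~~~~~~~^^^^^^^^^^^^^
TypeError: expected non-empty vector for x
```

View pics/c6.png

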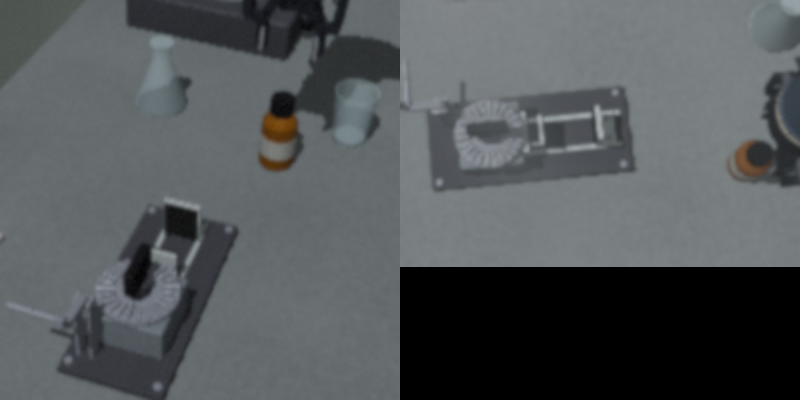

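```bash
python3 - <<'E'
from h import *
s=robot.state(); print(s['tcp_pos'])
for n in('top','side'): print(n,proj(n,s['tcp_pos']),proj(n,s['tcp_pos']+[0,0,.15]),proj(n,[.507,-.2545,.1]), proj(n,[.507,-.2545,0]))
print(np.c_[[onz('top',386-3,233+6,0)]], onz('top',388,232,.114))
a=cv2.imread('pics/top6.png')[150:330,330:470];cv2.imwrite('pics/c6b.png',cv2.resize(a,None,fx=4,fy=3.3))
E
```

```text
[ 0.5068421  -0.25179381  0.188968  ]
top [394.53233339 223.6684892 ] [412.27250319 210.70160531] [387.10735022 229.71414484] [378.92097158 235.65046405]
side [334.51032397 126.16961711] [341.10707318  72.6738792 ] [331.35205988 153.07959716] [327.92593439 180.79406932]
[[ 0.49663908 -0.2651085   0.        ]] [ 0.49863078 -0.25260631  0.114     ]
```

View pics/c6b.png

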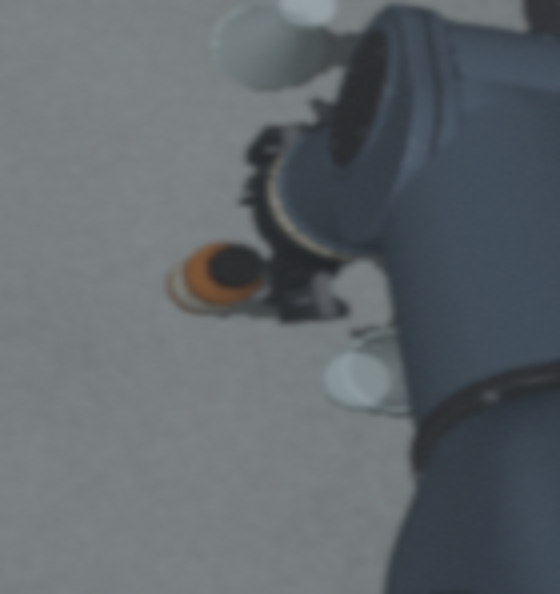

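Request:
drive_tool --deltas '[{"tx": -0.004, "ty": 0, "tz": 0.1, "ax": -0.002, "ay": -0.001, "az": 0.003, "grip": 0.25}, {"tx": -0.004, "ty": 0, "tz": 0.192, "ax": -0.002, "ay": -0.001, "az": 0.003, "grip": 0.25}, {"tx": -0.004, "ty": 0, "tz": 0.192, "ax": -0.002, "ay": -0.001, "az": 0.003, "grip": 0.35}, {"tx": -0.004, "ty": 0, "tz": 0.192, "ax": -0.002, "ay": -0.001, "az": 0.003, "grip": 0.5}, {"tx": -0.004, "ty": 0, "tz": 0.192, "ax": -0.002, "ay": -0.001, "az": 0.003, "grip": 0.7}, {"tx": -0.004, "ty": 0, "tz": 0.192, "ax": -0.002, "ay": -0.001, "az": 0.003, "grip": 0.9}, {"tx": -0.004, "ty": 0, "tz": 0.192, "ax": -0.002, "ay": -0.001, "az": 0.003, "grip": 0.9}]'

```text
time: 13.55
tcp_pos: [0.5074, -0.2557, 0.0951]
tcp_rot: [0.002, 0.693, 0.721, 0.0]
contact_force: [-0.6, 1.2, 7.5]
grip_width: 0.382
```

```bash
python3 - <<'E'
from h import *
where()
E
```

```text
t13.55 clamp [ -71.2 -274.    95.1] yaw,tilt,roll [89.91 -0.16  0.11] F [-0.6  1.2  7.5] M [0.43 0.1  0.  ] w 0.382 q [ 0.5   0.59 -0.18  1.89  0.16  0.68  0.27]
```

```bash
python3 - <<'E'
from h import *
rows([((-71.2,-274,195),0,90),((1.5,-21,195),0,90),((1.5,-21,125),0,90)])
E
```

```text
tx -0.000 ty 0.001 tz -0.200 ax 0.002 ay 0.001 az -0.001  mm100 deg0
tx 0.506 ty 0.145 tz -0.200 ax 0.002 ay 0.001 az -0.001  mm282 deg0
tx 0.506 ty 0.145 tz -0.060 ax 0.002 ay 0.001 az -0.001  mm265 deg0
```

Request:
drive_tool --deltas '[{"tx": 0, "ty": 0, "tz": -0.05, "ax": 0, "ay": 0, "az": 0, "grip": 0.9}, {"tx": 0, "ty": 0, "tz": -0.13, "ax": 0, "ay": 0, "az": 0, "grip": 0.9}, {"tx": 0, "ty": 0, "tz": -0.2, "ax": 0, "ay": 0, "az": 0, "grip": 0.9}, {"tx": 0.09, "ty": 0.025, "tz": -0.2, "ax": 0.002, "ay": 0.001, "az": 0, "grip": 0.9}, {"tx": 0.19, "ty": 0.055, "tz": -0.2, "ax": 0.002, "ay": 0.001, "az": 0, "grip": 0.9}, {"tx": 0.29, "ty": 0.085, "tz": -0.2, "ax": 0.002, "ay": 0.001, "az": 0, "grip": 0.9}, {"tx": 0.39, "ty": 0.115, "tz": -0.2, "ax": 0.002, "ay": 0.001, "az": 0, "grip": 0.9}, {"tx": 0.47, "ty": 0.135, "tz": -0.2, "ax": 0.002, "ay": 0.001, "az": 0, "grip": 0.9}, {"tx": 0.506, "ty": 0.145, "tz": -0.2, "ax": 0.002, "ay": 0.001, "az": 0, "grip": 0.9}, {"tx": 0.506, "ty": 0.145, "tz": -0.2, "ax": 0.002, "ay": 0.001, "az": 0, "grip": 0.9}]'

```text
time: 14.8
tcp_pos: [0.5688, 0.0009, 0.1933]
tcp_rot: [-0.001, 0.692, 0.722, -0.001]
contact_force: [-0.1, -1.0, -1.6]
grip_width: 0.375
```

```bash
python3 - <<'E'
from h import *
where()
for n in('side','top'): cam(n,n+'7')
where()
rows([((1.5,-21,125),0,90),((1.5,-21,108),0,90)])
a=cv2.imread('pics/side7.png')[100:300,190:390]
b=cv2.imread('pics/top7.png')[150:290,200:410]
cv2.imwrite('pics/c7.png',np.hstack([cv2.resize(a,(400,400)),cv2.copyMakeBorder(cv2.resize(b,(400,267)),0,133,0,0,0)]))
E
```

```text
t14.80 clamp [  0.7 -20.1 193.3] yaw,tilt,roll [ 9.0e+01  1.6e-01 -6.0e-02] F [-0.1 -1.  -1.6] M [-0.07 -0.01  0.01] w 0.375 q [ 0.07  0.47 -0.23  1.78  0.13  0.91 -0.17]
t14.90 clamp [  0.2 -22.8 192.9] yaw,tilt,roll [8.98e+01 2.20e-01 2.00e-02] F [-0.   0.  -1.5] M [-0.06  0.01  0.04] w 0.378 q [ 0.07  0.47 -0.23  1.78  0.13  0.91 -0.17]
tx 0.004 ty 0.003 tz 0.136 ax -0.002 ay 0.000 az -0.002  mm68 deg0
tx 0.004 ty 0.003 tz 0.170 ax -0.002 ay 0.000 az -0.002  mm85 deg0
```

View pics/c7.png

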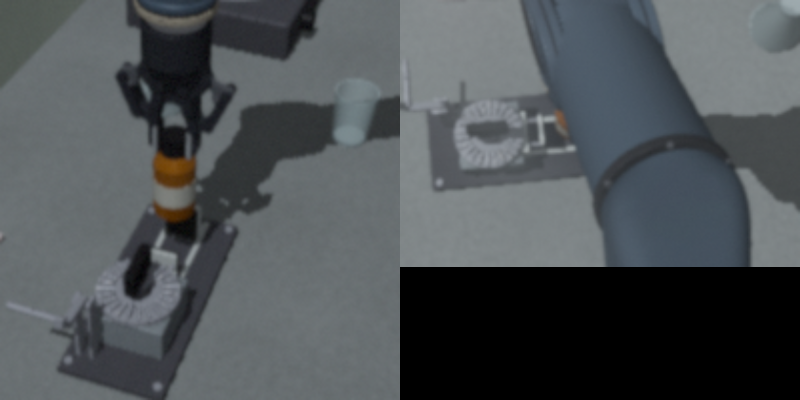

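Request:
drive_tool --deltas '[{"tx": 0.003, "ty": 0.003, "tz": 0.07, "ax": -0.002, "ay": 0, "az": 0, "grip": 0.9}, {"tx": 0.003, "ty": 0.003, "tz": 0.13, "ax": -0.002, "ay": 0, "az": 0, "grip": 0.9}, {"tx": 0.003, "ty": 0.003, "tz": 0.155, "ax": -0.002, "ay": 0, "az": 0, "grip": 0.9}, {"tx": 0.003, "ty": 0.003, "tz": 0.164, "ax": -0.002, "ay": 0, "az": 0, "grip": 0.9}, {"tx": 0.003, "ty": 0.003, "tz": 0.168, "ax": -0.002, "ay": 0, "az": 0, "grip": 0.9}, {"tx": 0.003, "ty": 0.003, "tz": 0.168, "ax": -0.002, "ay": 0, "az": 0, "grip": 0.9}]'

```text
time: 15.65
tcp_pos: [0.5701, 0.0016, 0.1094]
tcp_rot: [-0.0, 0.693, 0.721, 0.001]
contact_force: [-0.1, -0.3, -1.3]
grip_width: 0.378
```

```bash
python3 - <<'E'
from h import *
where()
E
```

```text
t15.65 clamp [  2.1 -19.5 109.4] yaw,tilt,roll [ 8.988e+01 -4.000e-02 -5.000e-02] F [-0.1 -0.3 -1.3] M [ 0.03 -0.02 -0.03] w 0.378 q [ 0.05  0.57 -0.21  1.87  0.17  0.72 -0.21]
```

Still carrying the weight; feel down gently.

Request:
drive_tool --deltas '[{"tx": 0, "ty": 0, "tz": 0.003, "ax": 0, "ay": 0, "az": 0, "grip": 0.9}, {"tx": 0, "ty": 0, "tz": 0.005, "ax": 0, "ay": 0, "az": 0, "grip": 0.9}, {"tx": 0, "ty": 0, "tz": 0.005, "ax": 0, "ay": 0, "az": 0, "grip": 0.9}]'

```text
time: 16.02
tcp_pos: [0.5699, 0.0019, 0.1071]
tcp_rot: [-0.0, 0.693, 0.721, 0.001]
contact_force: [-1.4, 0.7, 7.3]
grip_width: 0.381
```

```bash
python3 - <<'E'
from h import *
where()
E
```

```text
t16.02 clamp [  2.  -19.2 107.1] yaw,tilt,roll [ 8.99e+01 -3.00e-02 -5.00e-02] F [-1.4  0.7  7.3] M [-0.01  0.52  0.09] w 0.381 q [ 0.05  0.57 -0.21  1.87  0.17  0.71 -0.21]
```

Request:
drive_tool --deltas '[{"tx": 0, "ty": 0, "tz": 0, "ax": 0, "ay": 0, "az": 0, "grip": 0.5}, {"tx": 0, "ty": 0, "tz": 0, "ax": 0, "ay": 0, "az": 0, "grip": 0.3}, {"tx": 0, "ty": 0, "tz": 0, "ax": 0, "ay": 0, "az": 0, "grip": 0.25}, {"tx": 0, "ty": 0, "tz": -0.06, "ax": 0, "ay": 0, "az": 0, "grip": 0.25}, {"tx": 0, "ty": 0, "tz": -0.16, "ax": 0, "ay": 0, "az": 0, "grip": 0.25}, {"tx": 0, "ty": 0, "tz": -0.26, "ax": 0, "ay": 0, "az": 0, "grip": 0.5}]'

```text
time: 16.77
tcp_pos: [0.5694, 0.0016, 0.2373]
tcp_rot: [-0.001, 0.693, 0.721, -0.0]
contact_force: [1.6, -0.2, -1.1]
grip_width: 0.554
```

```bash
python3 - <<'E'
from h import *
where()
for n in('side',): cam(n,n+'8')
a=cv2.imread('pics/side8.png')[100:300,190:390]
cv2.imwrite('pics/c8.png',cv2.resize(a,(500,500)))
hv=finger([89,203,113],-45,-60); print(hv)
rows([((50,120,230),-20,45),(hv,-45,0)])
E
```

```text
t16.77 clamp [  1.4 -19.5 237.3] yaw,tilt,roll [ 8.99e+01  8.00e-02 -6.00e-02] F [ 1.6 -0.2 -1.1] M [ 0.   -0.1   0.07] w 0.554 q [ 0.08  0.43 -0.24  1.72  0.11  1.01 -0.16]
[ 89.         245.42640687 155.42640687]
tx 0.279 ty 0.091 tz 0.029 ax -0.206 ay -0.090 az 0.493  mm147 deg49
tx 0.529 ty 0.167 tz 0.180 ax -0.388 ay -0.395 az 0.940  mm292 deg98
```

View pics/c8.png

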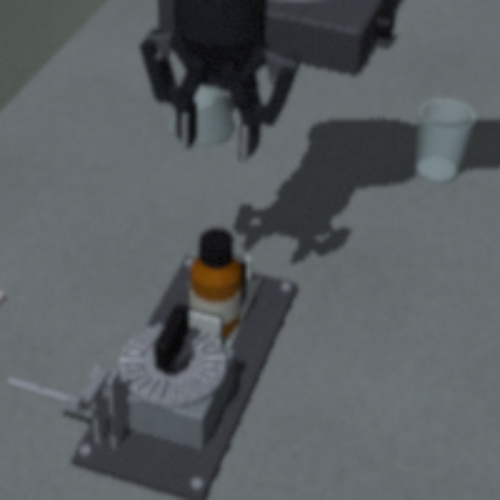

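Request:
drive_tool --deltas '[{"tx": 0.1, "ty": 0.03, "tz": 0.01, "ax": -0.08, "ay": -0.036, "az": 0.197, "grip": 0.5}, {"tx": 0.2, "ty": 0.06, "tz": 0.02, "ax": -0.16, "ay": -0.07, "az": 0.39, "grip": 0.5}, {"tx": 0.279, "ty": 0.091, "tz": 0.029, "ax": -0.206, "ay": -0.09, "az": 0.493, "grip": 0.5}, {"tx": 0.35, "ty": 0.11, "tz": 0.06, "ax": -0.25, "ay": -0.17, "az": 0.61, "grip": 0.5}, {"tx": 0.42, "ty": 0.135, "tz": 0.1, "ax": -0.29, "ay": -0.24, "az": 0.72, "grip": 0.5}, {"tx": 0.48, "ty": 0.15, "tz": 0.14, "ax": -0.34, "ay": -0.32, "az": 0.83, "grip": 0.5}, {"tx": 0.529, "ty": 0.167, "tz": 0.18, "ax": -0.388, "ay": -0.395, "az": 0.94, "grip": 0.5}, {"tx": 0.529, "ty": 0.167, "tz": 0.18, "ax": -0.388, "ay": -0.395, "az": 0.94, "grip": 0.5}, {"tx": 0.529, "ty": 0.167, "tz": 0.18, "ax": -0.388, "ay": -0.395, "az": 0.94, "grip": 0.5}, {"tx": 0.529, "ty": 0.167, "tz": 0.18, "ax": -0.388, "ay": -0.395, "az": 0.94, "grip": 0.5}]'

```text
time: 18.08
tcp_pos: [0.642, 0.2707, 0.1447]
tcp_rot: [0.384, 0.923, 0.02, 0.004]
contact_force: [0.7, -0.1, -0.2]
grip_width: 0.502
```

```bash
python3 - <<'E'
from h import *
where()
for n in('side',): p,d=cam(n,n+'9')
a=cv2.imread('pics/side9.png')[150:310,130:290]
cv2.imwrite('pics/c9.png',cv2.resize(a,(560,560)))
for q in robot.pinpoint('pawl_rod','side')[:2]: print(q, onz('side',*q['location'],.113), (Rcl.inv().apply(onz('side',*q['location'],.113)+[-.0016,-.0025,0]-O)*1000).round(1))
where()
rows([(finger([89,203,113],-45,8),-45,0)])
E
```

```text
t18.07 clamp [ 85.1 246.4 144.7] yaw,tilt,roll [  0.42 -45.22   0.72] F [ 0.7 -0.1 -0.2] M [ 0.77 -0.01 -0.  ] w 0.502 q [-0.92  1.02  0.42  1.16  0.29  1.49 -2.22]
{'location': [206.1, 253.5], 'score': 0.63} [0.64342914 0.222579   0.113     ] [ 82.8 195.8 113. ]
t18.18 clamp [ 85.3 245.9 143.5] yaw,tilt,roll [  0.67 -45.19   0.89] F [ 0.1  0.2 -0.8] M [0.8  0.04 0.06] w 0.498 q [-0.92  1.02  0.42  1.16  0.29  1.48 -2.22]
tx 0.008 ty 0.017 tz 0.120 ax 0.002 ay 0.005 az 0.005  mm61 deg1
```

View pics/c9.png

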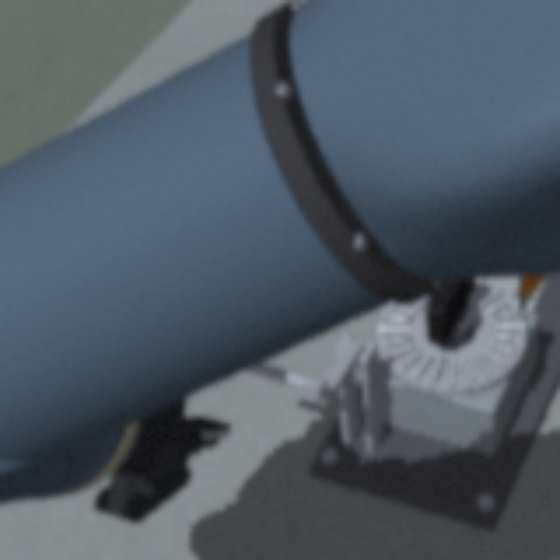

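Request:
drive_tool --deltas '[{"tx": 0.008, "ty": 0.017, "tz": 0.03, "ax": 0.002, "ay": 0.005, "az": 0.005, "grip": 0.5}, {"tx": 0.008, "ty": 0.017, "tz": 0.08, "ax": 0.002, "ay": 0.005, "az": 0.005, "grip": 0.5}, {"tx": 0.008, "ty": 0.017, "tz": 0.1, "ax": 0.002, "ay": 0.005, "az": 0.005, "grip": 0.5}, {"tx": 0.008, "ty": 0.017, "tz": 0.1, "ax": 0.002, "ay": 0.005, "az": 0.005, "grip": 0.5}]'

```text
time: 18.68
tcp_pos: [0.648, 0.2276, 0.1171]
tcp_rot: [0.381, 0.924, 0.019, 0.009]
contact_force: [0.8, 0.5, -1.2]
grip_width: 0.499
```

```bash
python3 - <<'E'
from h import *
where()
rows([(finger([89,203,113],-45,8),-45,0)])
for n in('top',): p,d=cam(n,n+'9')
a=cv2.imread('pics/top9.png')[140:260,170:290]
cv2.imwrite('pics/c9b.png',cv2.resize(a,(560,560)))
E
```

```text
t18.68 clamp [ 89.2 203.1 117.1] yaw,tilt,roll [-4.000e-02 -4.485e+01 -1.000e-01] F [ 0.8  0.5 -1.2] M [ 0.71  0.14 -0.06] w 0.499 q [-0.89  1.01  0.42  1.26  0.31  1.36 -2.24]
tx -0.001 ty -0.006 tz 0.022 ax -0.002 ay -0.001 az -0.000  mm11 deg0
```

View pics/c9b.png

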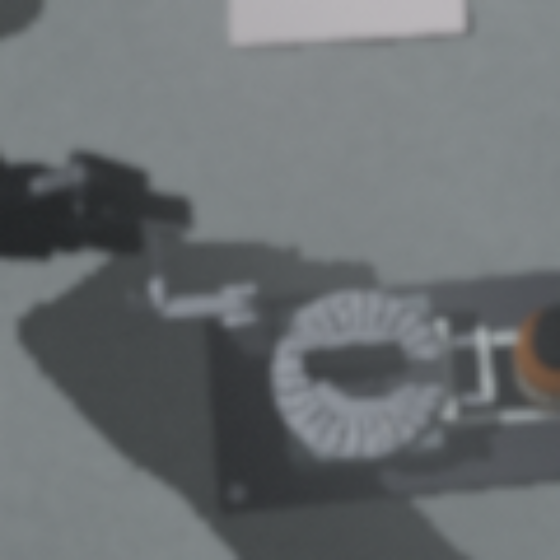

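Request:
drive_tool --deltas '[{"tx": 0, "ty": -0.005, "tz": 0.02, "ax": 0, "ay": 0, "az": 0, "grip": 0.5}, {"tx": 0, "ty": -0.005, "tz": 0.022, "ax": 0, "ay": 0, "az": 0, "grip": 0.7}, {"tx": 0, "ty": -0.005, "tz": 0.022, "ax": 0, "ay": 0, "az": 0, "grip": 0.84}, {"tx": 0, "ty": -0.005, "tz": 0.022, "ax": 0, "ay": 0, "az": 0, "grip": 0.84}]'

```text
time: 19.23
tcp_pos: [0.6485, 0.2223, 0.1075]
tcp_rot: [0.381, 0.924, 0.019, 0.009]
contact_force: [-0.6, -0.1, 0.8]
grip_width: 0.157
```

```bash
cat >> h.py <<'E'
def arc2(phis,tilts,x=89,back=8):
    return [((p[0],p[1]-2,p[2]),t,y) for p,t,y in arc(phis,tilts,x,back)]
E
python3 - <<'E'
from h import *
where()
rows(arc2([3,2.8,2.6,2.4,2.2,2.0,1.8,1.6,1.4],[-45,-45,-45,-42,-37,-30,-20,-10,0]))
for n in('side','top'): p,d=cam(n,n+'10')
b=cv2.imread('pics/side10.png')[200:300,150:250]
a=cv2.imread('pics/top10.png')[160:240,180:260]
cv2.imwrite('pics/c10.png',np.hstack([cv2.resize(a,(400,400),interpolation=2),cv2.resize(b,(400,400))]))
E
```

```text
t19.23 clamp [ 89.5 197.8 107.5] yaw,tilt,roll [ -0.11 -44.86  -0.19] F [-0.6 -0.1  0.8] M [0.73 0.04 0.06] w 0.157 q [-0.89  1.01  0.42  1.28  0.31  1.34 -2.24]
tx -0.001 ty -0.001 tz -0.001 ax -0.002 ay -0.001 az -0.001  mm1 deg0
tx -0.001 ty 0.017 tz -0.007 ax -0.002 ay -0.001 az -0.001  mm9 deg0
tx -0.001 ty 0.036 tz -0.010 ax -0.002 ay -0.001 az -0.001  mm19 deg0
tx -0.001 ty 0.054 tz -0.008 ax 0.032 ay -0.001 az -0.001  mm27 deg3
tx -0.001 ty 0.070 tz -0.004 ax 0.087 ay -0.001 az -0.001  mm35 deg8
tx -0.001 ty 0.085 tz 0.004 ax 0.165 ay -0.001 az -0.001  mm43 deg15
tx -0.001 ty 0.097 tz 0.015 ax 0.276 ay -0.001 az -0.001  mm49 deg25
tx -0.001 ty 0.107 tz 0.028 ax 0.387 ay -0.001 az -0.000  mm55 deg35
tx -0.001 ty 0.114 tz 0.043 ax 0.498 ay -0.002 az -0.000  mm61 deg45
```

View pics/c10.png

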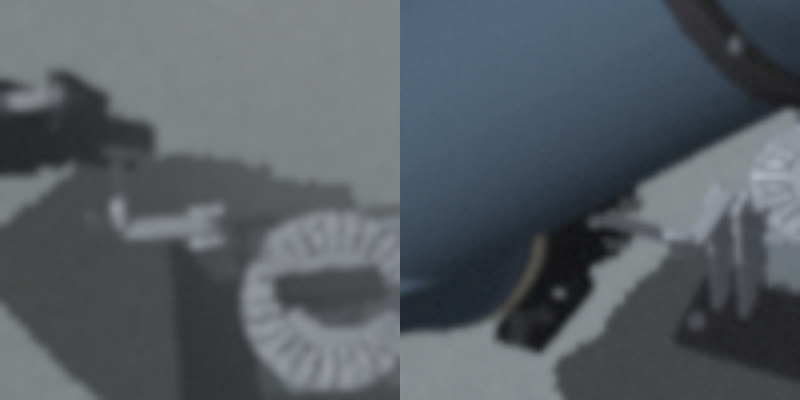

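Request:
drive_tool --deltas '[{"tx": 0, "ty": 0.017, "tz": -0.007, "ax": 0, "ay": 0, "az": 0, "grip": 0.84}, {"tx": 0, "ty": 0.036, "tz": -0.01, "ax": 0, "ay": 0, "az": 0, "grip": 0.84}, {"tx": 0, "ty": 0.054, "tz": -0.008, "ax": 0.032, "ay": 0, "az": 0, "grip": 0.84}, {"tx": 0, "ty": 0.07, "tz": -0.004, "ax": 0.087, "ay": 0, "az": 0, "grip": 0.84}, {"tx": 0, "ty": 0.085, "tz": 0.004, "ax": 0.165, "ay": 0, "az": 0, "grip": 0.84}]'

```text
time: 19.95
tcp_pos: [0.6497, 0.1905, 0.1367]
tcp_rot: [0.257, 0.966, 0.02, 0.007]
contact_force: [0.2, -0.1, -0.5]
grip_width: 0.158
```

```bash
python3 - <<'E'
from h import *
where()
rows(arc2([1.8,1.6,1.4,1.2,1.0,.8],[-15,0,15,25,35,40]))
for n in('side','top'): p,d=cam(n,n+'11')
b=cv2.imread('pics/side11.png')[180:280,150:250]
a=cv2.imread('pics/top11.png')[160:240,180:260]
cv2.imwrite('pics/c11.png',np.hstack([cv2.resize(a,(400,400),interpolation=2),cv2.resize(b,(400,400))]))
E
```

```text
t19.95 clamp [ 89.4 165.9 136.7] yaw,tilt,roll [ -0.06 -29.74  -0.22] F [ 0.2 -0.1 -0.5] M [0.65 0.05 0.01] w 0.158 q [-0.76  0.83  0.35  1.41  0.23  1.17 -2.13]
tx -0.001 ty 0.012 tz 0.008 ax 0.164 ay -0.002 az -0.000  mm7 deg15
tx -0.001 ty 0.024 tz 0.017 ax 0.330 ay -0.002 az -0.000  mm15 deg30
tx -0.001 ty 0.034 tz 0.028 ax 0.497 ay -0.002 az 0.000  mm22 deg45
tx -0.001 ty 0.042 tz 0.042 ax 0.608 ay -0.002 az 0.000  mm30 deg55
tx -0.001 ty 0.047 tz 0.057 ax 0.719 ay -0.002 az 0.001  mm37 deg65
tx -0.001 ty 0.050 tz 0.074 ax 0.775 ay -0.002 az 0.001  mm45 deg70
```

View pics/c11.png

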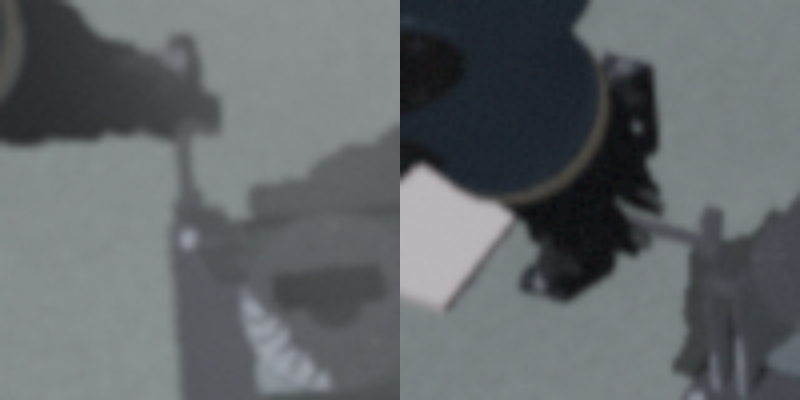

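```bash
python3 - <<'E'
from h import *
rows(arc2([1.9,1.8,1.65,1.5,1.35,1.2,1.05,.9,.75,.6,.45,.3],[-20,-11,-2,7,16,24,32,38,42,44,45,45]))
E
```

```text
tx -0.004 ty -0.009 tz 0.005 ax 0.110 ay -0.003 az -0.007  mm6 deg10
tx -0.004 ty -0.003 tz 0.008 ax 0.210 ay -0.003 az -0.006  mm5 deg19
tx -0.004 ty 0.006 tz 0.015 ax 0.310 ay -0.004 az -0.006  mm8 deg28
tx -0.004 ty 0.015 tz 0.023 ax 0.410 ay -0.004 az -0.006  mm14 deg37
tx -0.004 ty 0.022 tz 0.032 ax 0.510 ay -0.005 az -0.006  mm20 deg46
tx -0.004 ty 0.027 tz 0.043 ax 0.599 ay -0.005 az -0.005  mm26 deg54
tx -0.004 ty 0.032 tz 0.054 ax 0.688 ay -0.005 az -0.005  mm31 deg62
tx -0.004 ty 0.034 tz 0.066 ax 0.754 ay -0.006 az -0.005  mm37 deg68
tx -0.004 ty 0.035 tz 0.079 ax 0.799 ay -0.006 az -0.005  mm43 deg72
tx -0.004 ty 0.034 tz 0.093 ax 0.821 ay -0.006 az -0.004  mm49 deg74
tx -0.004 ty 0.031 tz 0.106 ax 0.832 ay -0.006 az -0.004  mm55 deg75
tx -0.004 ty 0.026 tz 0.119 ax 0.832 ay -0.006 az -0.004  mm61 deg75
```

Request:
drive_tool --deltas '[{"tx": -0.002, "ty": -0.004, "tz": 0.005, "ax": 0.11, "ay": -0.003, "az": -0.005, "grip": 0.84}, {"tx": -0.002, "ty": -0.001, "tz": 0.008, "ax": 0.21, "ay": -0.003, "az": -0.005, "grip": 0.84}, {"tx": -0.002, "ty": 0.006, "tz": 0.015, "ax": 0.31, "ay": -0.004, "az": -0.005, "grip": 0.84}, {"tx": -0.002, "ty": 0.015, "tz": 0.023, "ax": 0.41, "ay": -0.004, "az": -0.005, "grip": 0.84}, {"tx": -0.002, "ty": 0.022, "tz": 0.032, "ax": 0.51, "ay": -0.005, "az": -0.005, "grip": 0.84}, {"tx": -0.002, "ty": 0.027, "tz": 0.043, "ax": 0.6, "ay": -0.005, "az": -0.005, "grip": 0.84}, {"tx": -0.002, "ty": 0.032, "tz": 0.054, "ax": 0.69, "ay": -0.005, "az": -0.005, "grip": 0.84}, {"tx": -0.002, "ty": 0.034, "tz": 0.066, "ax": 0.754, "ay": -0.005, "az": -0.005, "grip": 0.84}, {"tx": -0.002, "ty": 0.035, "tz": 0.079, "ax": 0.8, "ay": -0.005, "az": -0.005, "grip": 0.84}, {"tx": -0.002, "ty": 0.034, "tz": 0.093, "ax": 0.82, "ay": -0.005, "az": -0.005, "grip": 0.84}, {"tx": -0.002, "ty": 0.031, "tz": 0.106, "ax": 0.832, "ay": -0.005, "az": -0.005, "grip": 0.84}, {"tx": -0.002, "ty": 0.026, "tz": 0.119, "ax": 0.832, "ay": -0.005, "az": -0.005, "grip": 0.84}]'

```text
time: 21.55
tcp_pos: [0.6503, 0.15, 0.0905]
tcp_rot: [-0.381, 0.924, 0.023, -0.012]
contact_force: [-0.6, -1.4, -0.1]
grip_width: 0.159
```

```bash
python3 - <<'E'
from h import *
where()
for n in('side','top'): p,d=cam(n,n+'12')
where()
rows(arc2([.15,0.0,0],[45,45,45])+arc2([0],[45],back=-60))
b=cv2.imread('pics/side12.png')[180:280,170:270]
a=cv2.imread('pics/top12.png')[160:240,190:270]
cv2.imwrite('pics/c12.png',np.hstack([cv2.resize(a,(400,400),interpolation=2),cv2.resize(b,(400,400))]))
E
```

```text
t21.55 clamp [ 88.4 125.4  90.5] yaw,tilt,roll [ 0.28 44.84  0.36] F [-0.6 -1.4 -0.1] M [-0.89 -0.07  0.03] w 0.159 q [ 0.34  0.88 -0.46  1.65 -0.6   0.83 -1.05]
t21.65 clamp [ 88.2 125.6  90.3] yaw,tilt,roll [ 0.28 44.81  0.38] F [-1.2 -1.9  0.4] M [-1.17  0.04  0.11] w 0.16 q [ 0.34  0.88 -0.46  1.65 -0.6   0.83 -1.05]
tx 0.001 ty 0.013 tz -0.007 ax 0.002 ay 0.006 az 0.002  mm7 deg1
tx 0.002 ty 0.021 tz 0.005 ax 0.002 ay 0.006 az 0.002  mm11 deg1
tx 0.002 ty 0.021 tz 0.005 ax 0.002 ay 0.006 az 0.002  mm11 deg1
tx 0.000 ty 0.021 tz -0.131 ax 0.002 ay 0.006 az 0.002  mm67 deg1
```

View pics/c12.png

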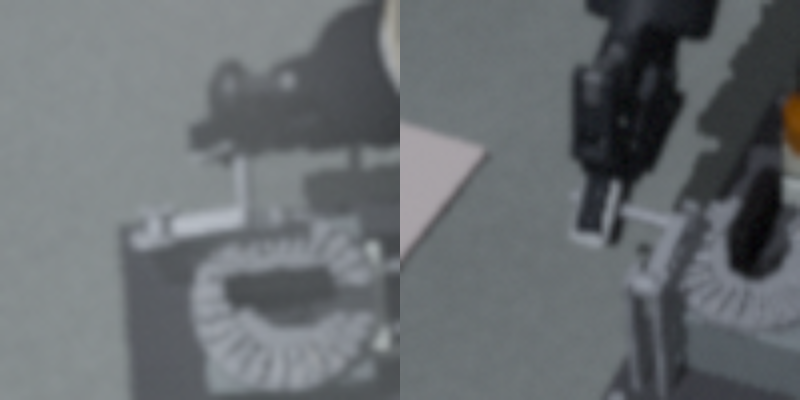

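Request:
drive_tool --deltas '[{"tx": 0.001, "ty": 0.013, "tz": -0.005, "ax": 0, "ay": 0.003, "az": 0, "grip": 0.84}, {"tx": 0.001, "ty": 0.02, "tz": 0.003, "ax": 0, "ay": 0.003, "az": 0, "grip": 0.84}, {"tx": 0.001, "ty": 0.02, "tz": 0.003, "ax": 0, "ay": 0.003, "az": 0, "grip": 0.7}, {"tx": 0.001, "ty": 0.02, "tz": 0.003, "ax": 0, "ay": 0.003, "az": 0, "grip": 0.5}, {"tx": 0.001, "ty": 0.02, "tz": -0.05, "ax": 0, "ay": 0.003, "az": 0, "grip": 0.5}, {"tx": 0.001, "ty": 0.02, "tz": -0.15, "ax": 0, "ay": 0.003, "az": 0, "grip": 0.5}, {"tx": 0.001, "ty": 0.02, "tz": -0.2, "ax": 0, "ay": 0.003, "az": 0, "grip": 0.5}]'

```text
time: 22.52
tcp_pos: [0.656, 0.07, 0.1565]
tcp_rot: [-0.381, 0.924, 0.021, -0.008]
contact_force: [0.5, -0.3, 0.1]
grip_width: 0.497
```

```bash
python3 - <<'E'
from h import *
where()
for n in('side','top'):
    p,d=cam(n,n+'13'); v,u=np.mgrid[:420,:560]; np.save(n+'W.npy',world(n,u,v,d)); np.save(n+'0.npy',d)
where()
rows([((40,90,190),20,45),((1.5,97,170),0,90)])
b=cv2.imread('pics/side13.png')[180:280,170:270]
a=cv2.imread('pics/top13.png')[160:260,210:310]
cv2.imwrite('pics/c13.png',np.hstack([cv2.resize(a,(400,400),interpolation=2),cv2.resize(b,(400,400))]))
E
python3 m2.py 2>&1| grep -E "rod|bar"
```

```text
t22.52 clamp [ 90.7  45.3 156.5] yaw,tilt,roll [ 0.26 44.78 -0.1 ] F [ 0.5 -0.3  0.1] M [-0.76 -0.07  0.03] w 0.497 q [ 0.43  0.81 -0.43  1.57 -0.56  1.02 -1.07]
t22.62 clamp [ 91.5  44.6 156.6] yaw,tilt,roll [ 0.25 44.73 -0.23] F [0.2 0.5 0.5] M [-0.74 -0.05 -0.05] w 0.5 q [ 0.43  0.81 -0.43  1.57 -0.56  1.02 -1.07]
tx -0.103 ty -0.112 tz 0.016 ax -0.260 ay -0.271 az -0.424  mm76 deg51
tx -0.180 ty -0.094 tz 0.055 ax -0.387 ay -0.389 az -0.943  mm105 deg98
bar ctr [  0.  100.7] ang cw from +y 0.0008052517381846254 [14.88082713 57.25887107]
rod 56 [ 81.6 116.6  90.2] [1.66409546e-02 1.15213807e+02]
bar ctr [ 0.4 99.6] ang cw from +y 0.01726791444161026 [14.44431746 60.83337674]
rod 75 [ 82.3 113.8  89.3] [1.20587841e-02 1.12823240e+02]
```

View pics/c13.png

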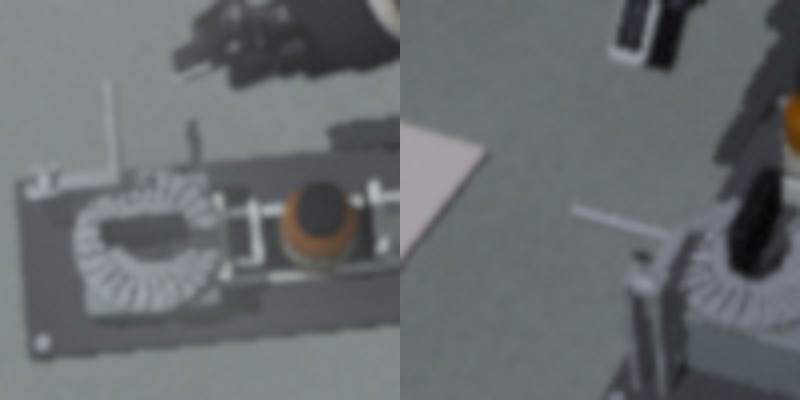

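Request:
drive_tool --deltas '[{"tx": -0.02, "ty": -0.02, "tz": 0.0, "ax": -0.052, "ay": -0.054, "az": -0.085, "grip": 0.5}, {"tx": -0.04, "ty": -0.045, "tz": 0.005, "ax": -0.104, "ay": -0.108, "az": -0.17, "grip": 0.5}, {"tx": -0.065, "ty": -0.07, "tz": 0.01, "ax": -0.156, "ay": -0.162, "az": -0.255, "grip": 0.5}, {"tx": -0.08, "ty": -0.09, "tz": 0.013, "ax": -0.208, "ay": -0.216, "az": -0.34, "grip": 0.5}, {"tx": -0.103, "ty": -0.112, "tz": 0.016, "ax": -0.26, "ay": -0.271, "az": -0.424, "grip": 0.5}, {"tx": -0.13, "ty": -0.108, "tz": 0.03, "ax": -0.29, "ay": -0.3, "az": -0.54, "grip": 0.5}, {"tx": -0.15, "ty": -0.104, "tz": 0.04, "ax": -0.32, "ay": -0.33, "az": -0.67, "grip": 0.5}, {"tx": -0.17, "ty": -0.1, "tz": 0.05, "ax": -0.35, "ay": -0.36, "az": -0.8, "grip": 0.5}, {"tx": -0.18, "ty": -0.094, "tz": 0.055, "ax": -0.387, "ay": -0.389, "az": -0.943, "grip": 0.5}, {"tx": -0.18, "ty": -0.094, "tz": 0.055, "ax": -0.387, "ay": -0.389, "az": -0.943, "grip": 0.5}, {"tx": -0.18, "ty": -0.094, "tz": 0.055, "ax": -0.387, "ay": -0.389, "az": -0.943, "grip": 0.5}, {"tx": -0.18, "ty": -0.094, "tz": 0.055, "ax": -0.387, "ay": -0.389, "az": -0.943, "grip": 0.5}]'

```text
time: 24.12
tcp_pos: [0.5626, 0.1209, 0.1682]
tcp_rot: [-0.003, 0.692, 0.722, -0.0]
contact_force: [0.1, 0.3, 0.4]
grip_width: 0.501
```

```bash
python3 - <<'E'
from h import *
where()
rows([((1.3,97.3,97),0,90.3)])
E
```

```text
t24.12 clamp [ -0.4 100.  168.2] yaw,tilt,roll [90.12  0.27 -0.21] F [0.1 0.3 0.4] M [-0.02  0.02  0.02] w 0.501 q [ 0.03  0.54 -0.5   1.78  0.31  0.9  -0.55]
tx -0.006 ty 0.004 tz 0.142 ax -0.003 ay -0.002 az -0.002  mm71 deg0
```

Request:
drive_tool --deltas '[{"tx": -0.005, "ty": 0.003, "tz": 0.08, "ax": -0.003, "ay": -0.002, "az": 0, "grip": 0.5}, {"tx": -0.005, "ty": 0.003, "tz": 0.142, "ax": -0.003, "ay": -0.002, "az": 0, "grip": 0.5}, {"tx": -0.005, "ty": 0.003, "tz": 0.142, "ax": -0.003, "ay": -0.002, "az": 0, "grip": 0.65}, {"tx": -0.005, "ty": 0.003, "tz": 0.142, "ax": -0.003, "ay": -0.002, "az": 0, "grip": 1}, {"tx": -0.005, "ty": 0.003, "tz": 0.142, "ax": -0.003, "ay": -0.002, "az": 0, "grip": 1}, {"tx": -0.005, "ty": 0.003, "tz": 0.142, "ax": -0.003, "ay": -0.002, "az": 0, "grip": 1}]'

```text
time: 24.88
tcp_pos: [0.565, 0.1184, 0.098]
tcp_rot: [0.001, 0.691, 0.723, 0.001]
contact_force: [5.8, 1.4, -9.7]
grip_width: 0.151
```

```bash
python3 - <<'E'
from h import *
where()
E
```

```text
t24.88 clamp [ 1.8 97.4 98. ] yaw,tilt,roll [ 9.017e+01 -1.600e-01 -3.000e-02] F [ 5.8  1.4 -9.7] M [ 0.16 -0.95 -0.1 ] w 0.151 q [ 0.    0.62 -0.45  1.86  0.38  0.75 -0.61]
```

Request:
drive_tool --deltas '[{"tx": 0, "ty": 0, "tz": 0, "ax": 0, "ay": 0, "az": 0.085, "grip": 1}, {"tx": 0, "ty": 0, "tz": 0, "ax": 0, "ay": 0, "az": 0.17, "grip": 1}, {"tx": 0, "ty": 0, "tz": 0, "ax": 0, "ay": 0, "az": 0.255, "grip": 1}, {"tx": 0, "ty": 0, "tz": 0, "ax": 0, "ay": 0, "az": 0.34, "grip": 1}, {"tx": 0, "ty": 0, "tz": 0, "ax": 0, "ay": 0, "az": 0.425, "grip": 1}, {"tx": 0, "ty": 0, "tz": 0, "ax": 0, "ay": 0, "az": 0.5, "grip": 1}, {"tx": 0, "ty": 0, "tz": 0, "ax": 0, "ay": 0, "az": 0.5, "grip": 1}]'

```text
time: 25.75
tcp_pos: [0.5645, 0.1187, 0.098]
tcp_rot: [0.0, 0.915, 0.404, 0.001]
contact_force: [4.2, 0.9, -7.4]
grip_width: 0.156
```

```bash
cat >> h.py <<'E'
def kn():
    s=robot.state(); r=R.from_quat(s['tcp_rot'],scalar_first=True)
    e=(Rcl.inv()*r*B.inv()).as_euler('ZXY',degrees=True)[0]
    # moment about knob axis through the measured TCP
    print('t%.2f'%s['time'],'knob %.3f rad'%np.radians(90.3-e),'Mz %.3f'%s['moment'][2],'F',np.round(s['contact_force'],1),'w',round(s['grip_width'],3))
E
python3 - <<'E'
from h import *
where();kn()
E
```

```text
t25.75 clamp [ 1.3 97.7 98. ] yaw,tilt,roll [45.25 -0.08 -0.1 ] F [ 4.2  0.9 -7.4] M [ 0.25 -0.67  0.  ] w 0.156 q [-0.14  0.6  -0.23  1.86  0.2   0.7  -1.22]
t25.75 knob 0.786 rad Mz 0.004 F [ 4.2  0.9 -7.4] w 0.156
```

Request:
drive_tool --deltas '[{"tx": 0, "ty": 0, "tz": 0, "ax": 0, "ay": 0, "az": 0.06, "grip": 1}, {"tx": 0, "ty": 0, "tz": 0, "ax": 0, "ay": 0, "az": 0.12, "grip": 1}, {"tx": 0, "ty": 0, "tz": 0, "ax": 0, "ay": 0, "az": 0.175, "grip": 1}]'

```text
time: 26.12
tcp_pos: [0.5644, 0.1188, 0.098]
tcp_rot: [-0.0, 0.962, 0.274, 0.001]
contact_force: [3.7, 1.1, -6.4]
grip_width: 0.157
```

```bash
python3 - <<'E'
from h import *
kn()
E
```

```text
t26.12 knob 1.061 rad Mz 0.044 F [ 3.7  1.1 -6.4] w 0.157
```

Request:
drive_tool --deltas '[{"tx": 0, "ty": 0, "tz": 0, "ax": 0, "ay": 0, "az": 0.06, "grip": 1}]'

```text
time: 26.25
tcp_pos: [0.5644, 0.1189, 0.098]
tcp_rot: [-0.0, 0.973, 0.229, 0.001]
contact_force: [4.4, 0.9, -6.1]
grip_width: 0.152
```

```bash
python3 - <<'E'
from h import *
kn()
E
```

```text
t26.25 knob 1.155 rad Mz 0.109 F [ 4.4  0.9 -6.1] w 0.152
```

Request:
drive_tool --deltas '[{"tx": 0, "ty": 0, "tz": 0, "ax": 0, "ay": 0, "az": 0.06, "grip": 1}]'

```text
time: 26.38
tcp_pos: [0.5644, 0.1189, 0.098]
tcp_rot: [-0.0, 0.983, 0.183, 0.001]
contact_force: [3.9, 1.6, -6.5]
grip_width: 0.154
```

```bash
python3 - <<'E'
from h import *
kn()
E
```

```text
t26.38 knob 1.250 rad Mz 0.094 F [ 3.9  1.6 -6.5] w 0.154
```

Request:
drive_tool --deltas '[{"tx": 0, "ty": 0, "tz": 0, "ax": 0, "ay": 0, "az": 0.054, "grip": 1}]'

```text
time: 26.5
tcp_pos: [0.5644, 0.119, 0.098]
tcp_rot: [-0.0, 0.99, 0.141, 0.001]
contact_force: [3.1, 0.8, -5.6]
grip_width: 0.153
```

```bash
python3 - <<'E'
from h import *
kn()
E
```

```text
t26.50 knob 1.334 rad Mz 0.162 F [ 3.1  0.8 -5.6] w 0.153
```

```bash
python3 - <<'E'
from h import *
for i in range(4):
    for n in('side','top'):
        p,d=cam(n,n+'14'); kn()
        v,u=np.mgrid[:420,:560]; np.save(n+'W.npy',world(n,u,v,d)); np.save(n+'0.npy',d)
a=cv2.imread('pics/side14.png')[180:280,210:310]
b=cv2.imread('pics/top14.png')[160:260,240:340]
cv2.imwrite('pics/c14.png',np.hstack([cv2.resize(a,(400,400),interpolation=2),cv2.resize(b,(400,400))]))
E
sed -i 's/^    b=(d>0)&(x>55).*$//' m2.py; python3 m2.py 2>/dev/null
```

```text
t26.55 knob 1.338 rad Mz 0.052 F [ 2.6  2.3 -5.7] w 0.158
t26.60 knob 1.333 rad Mz 0.024 F [ 3.3  1.  -4.4] w 0.152
t26.65 knob 1.331 rad Mz 0.002 F [ 3.3  2.5 -4.4] w 0.151
t26.70 knob 1.331 rad Mz 0.070 F [ 2.8  1.6 -3.6] w 0.15
t26.75 knob 1.332 rad Mz 0.059 F [ 2.4  1.1 -1.2] w 0.157
t26.80 knob 1.332 rad Mz 0.110 F [ 2.7  3.1 -2. ] w 0.152
t26.85 knob 1.333 rad Mz 0.078 F [ 2.6  3.1 -1.2] w 0.156
t26.90 knob 1.333 rad Mz 0.105 F [2.3 3.9 0.5] w 0.153
top [(-64, 5), (-60, 23), (-56, 24), (-52, 18), (-48, 15), (-44, 18), (-40, 26), (-36, 21), (-32, 25), (-28, 23), (-24, 27), (-20, 25), (-16, 27), (-12, 25), (-8, 17), (-4, 9), (0, 4), (4, 3), (8, 2), (44, 8), (48, 25), (52, 26)]
-100 -30 163 -45.2 [-57.5 -45.2 -32.9] 126.19804541007227
-30 22 174 -15.5 [-27. -16.  -4.] 126.97898287255951
22 60 59 51.0 [47.2 51.3 54. ] 533.3646745683632
bar ctr [-1.5 99.7] ang cw from +y 2.824127314432414 [69.49829072 72.25827958]
side [(-68, 1), (-64, 6), (-60, 15), (-48, 3), (-44, 8), (-40, 15), (-36, 9), (-32, 22), (-28, 16), (-24, 28), (-20, 49), (-16, 96), (-12, 64), (-8, 79), (-4, 45), (0, 49), (4, 50), (8, 2), (12, 1), (16, 6), (20, 19), (24, 40), (28, 3), (32, 2), (36, 1), (44, 1), (48, 2), (52, 10)]
-100 -30 69 -43.7 [-60.  -39.4 -31.7] 126.3312961756333
-30 22 505 -8.0 [-20.7  -8.5   4.7] 116.01041603374983
22 60 68 31.1 [23.5 26.3 52.6] 521.5648365278565
bar ctr [-10.1 120.6] ang cw from +y 1.2782620496280828 [52.83803625 70.11785448]
```

View pics/c14.png

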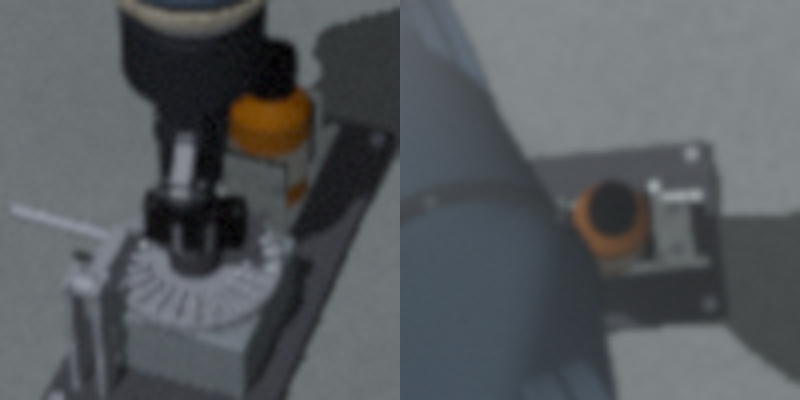

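Request:
drive_tool --deltas '[{"tx": 0, "ty": 0, "tz": 0, "ax": 0, "ay": 0, "az": 0.04, "grip": 1}, {"tx": 0, "ty": 0, "tz": 0, "ax": 0, "ay": 0, "az": 0.08, "grip": 1}]'

```text
time: 27.15
tcp_pos: [0.5643, 0.119, 0.0979]
tcp_rot: [-0.0, 0.997, 0.078, 0.001]
contact_force: [1.8, 2.9, -1.6]
grip_width: 0.152
```

```bash
python3 - <<'E'
from h import *
kn()
E
```

```text
t27.15 knob 1.461 rad Mz 0.179 F [ 1.8  2.9 -1.6] w 0.152
```

Request:
drive_tool --deltas '[{"tx": 0, "ty": 0, "tz": 0, "ax": 0, "ay": 0, "az": 0.03, "grip": 1}]'

```text
time: 27.28
tcp_pos: [0.5644, 0.119, 0.0979]
tcp_rot: [-0.0, 0.999, 0.054, 0.001]
contact_force: [2.2, 3.7, 1.2]
grip_width: 0.153
```

```bash
python3 - <<'E'
from h import *
kn()
E
```

```text
t27.27 knob 1.508 rad Mz 0.152 F [2.2 3.7 1.2] w 0.153
```

Request:
drive_tool --deltas '[{"tx": 0, "ty": 0, "tz": 0, "ax": 0, "ay": 0, "az": 0.03, "grip": 1}]'

```text
time: 27.4
tcp_pos: [0.5644, 0.1191, 0.0979]
tcp_rot: [-0.0, 1.0, 0.031, 0.001]
contact_force: [2.9, 5.3, 1.6]
grip_width: 0.153
```

```bash
python3 - <<'E'
from h import *
kn()
E
```

```text
t27.40 knob 1.556 rad Mz 0.167 F [2.9 5.3 1.6] w 0.153
```

Request:
drive_tool --deltas '[{"tx": 0, "ty": 0, "tz": 0, "ax": 0, "ay": 0, "az": 0.028, "grip": 1}]'

```text
time: 27.52
tcp_pos: [0.5644, 0.1191, 0.0979]
tcp_rot: [-0.0, 1.0, 0.009, 0.001]
contact_force: [2.2, 4.4, 1.3]
grip_width: 0.153
```

```bash
python3 - <<'E'
from h import *
kn()
for i in range(8):
    p,d=cam('side','side15'); kn()
E
```

```text
t27.52 knob 1.600 rad Mz 0.244 F [2.2 4.4 1.3] w 0.153
t27.57 knob 1.602 rad Mz 0.088 F [1.6 5.1 1.2] w 0.154
t27.62 knob 1.599 rad Mz 0.082 F [1.9 5.4 2.9] w 0.151
t27.68 knob 1.598 rad Mz 0.053 F [1.8 3.9 1.3] w 0.155
t27.73 knob 1.598 rad Mz 0.086 F [2.7 4.4 1.9] w 0.154
t27.77 knob 1.598 rad Mz 0.065 F [2.9 4.9 1.6] w 0.153
t27.82 knob 1.598 rad Mz 0.092 F [2.  4.  1.9] w 0.152
t27.88 knob 1.598 rad Mz 0.091 F [2.1 4.8 2.1] w 0.156
t27.93 knob 1.598 rad Mz 0.107 F [2.  4.4 1.3] w 0.155
```

Request:
drive_tool --deltas '[{"tx": 0, "ty": 0, "tz": 0, "ax": 0, "ay": 0, "az": -0.015, "grip": 1}, {"tx": 0, "ty": 0, "tz": 0, "ax": 0, "ay": 0, "az": -0.03, "grip": 1}, {"tx": 0, "ty": 0, "tz": 0, "ax": 0, "ay": 0, "az": -0.034, "grip": 1}, {"tx": 0, "ty": 0, "tz": 0, "ax": 0, "ay": 0, "az": -0.034, "grip": 1}]'

```text
time: 28.42
tcp_pos: [0.5644, 0.119, 0.0979]
tcp_rot: [-0.0, 0.999, 0.036, 0.001]
contact_force: [2.4, 5.4, 1.4]
grip_width: 0.156
```

```bash
python3 - <<'E'
from h import *
kn()
for i in range(2):
    p,d=cam('side','side15'); kn()
E
```

```text
t28.43 knob 1.544 rad Mz 0.135 F [2.4 5.4 1.4] w 0.156
t28.48 knob 1.544 rad Mz 0.158 F [2.9 5.2 1.8] w 0.152
t28.52 knob 1.544 rad Mz 0.175 F [1.5 4.6 1.7] w 0.156
```

Request:
drive_tool --deltas '[{"tx": 0, "ty": 0, "tz": 0, "ax": 0, "ay": 0, "az": 0, "grip": 0.75}, {"tx": 0, "ty": 0, "tz": 0, "ax": 0, "ay": 0, "az": 0, "grip": 0.5}, {"tx": 0, "ty": 0, "tz": -0.05, "ax": 0, "ay": 0, "az": 0, "grip": 0.5}, {"tx": 0, "ty": 0, "tz": -0.15, "ax": 0, "ay": 0, "az": 0, "grip": 0.5}, {"tx": -0.2, "ty": 0, "tz": -0.25, "ax": 0, "ay": 0, "az": 0, "grip": 0.5}, {"tx": -0.3, "ty": -0.1, "tz": -0.35, "ax": 0, "ay": 0, "az": 0, "grip": 0.5}, {"tx": -0.35, "ty": -0.2, "tz": -0.35, "ax": 0, "ay": 0, "az": 0, "grip": 0.5}, {"tx": -0.35, "ty": -0.3, "tz": -0.35, "ax": 0, "ay": 0, "az": 0, "grip": 0.5}]'

```text
time: 29.52
tcp_pos: [0.389, 0.2294, 0.2686]
tcp_rot: [0.0, 0.999, 0.034, 0.001]
contact_force: [1.5, 1.3, -0.4]
grip_width: 0.502
```

```bash
python3 - <<'E'
from h import *
where()
for n in('side','top'):
    p,d=cam(n,n+'16')
    v,u=np.mgrid[:420,:560]; np.save(n+'W.npy',world(n,u,v,d)); np.save(n+'0.npy',d)
a=cv2.imread('pics/side16.png')[180:280,210:310]
b=cv2.imread('pics/top16.png')[160:260,220:320]
cv2.imwrite('pics/c16.png',np.hstack([cv2.resize(a,(400,400),interpolation=2),cv2.resize(b,(400,400))]))
E
python3 m2.py 2>/dev/null
```

```text
t29.52 clamp [-169.5  215.6  268.6] yaw,tilt,roll [ 1.59 -0.03 -0.14] F [ 1.5  1.3 -0.4] M [ 0.1  -0.07  0.04] w 0.502 q [-0.59  0.21 -0.06  1.95  0.02  0.98 -2.16]
top [(-64, 5), (-60, 21), (-56, 27), (-52, 16), (-48, 16), (-44, 18), (-40, 25), (-36, 21), (-32, 25), (-28, 22), (-24, 28), (-20, 23), (-16, 26), (-12, 28), (-8, 28), (-4, 20), (0, 19), (4, 24), (8, 15), (12, 5), (16, 7), (20, 23), (24, 21), (28, 7), (32, 5), (36, 9), (40, 5), (44, 8), (48, 9), (52, 10)]
-100 -30 162 -45.3 [-57.5 -45.3 -32.8] 125.8450048119225
-30 22 267 -7.7 [-25.4  -8.6   9.2] 126.61288083725535
22 60 87 36.0 [23.2 33.7 52.2] 68.34873249456956
bar ctr [  0.2 100.5] ang cw from +y 1.5080747932071639 [14.10668845 59.29612649]
side [(-68, 1), (-64, 5), (-60, 15), (-56, 3), (-48, 3), (-44, 8), (-40, 20), (-36, 16), (-32, 27), (-28, 27), (-24, 38), (-20, 66), (-16, 109), (-12, 71), (-8, 80), (-4, 35), (0, 45), (4, 47), (12, 4), (16, 21), (20, 69), (24, 11), (28, 4), (48, 2), (52, 1)]
-100 -30 83 -43.0 [-59.6 -38.7 -31.8] 126.96813673488604
-30 22 582 -7.9 [-22.1  -9.8   5.6] 123.3088031100171
22 60 63 25.2 [22.2 23.3 28.4] 59.60766090580168
bar ctr [ 1.  99.2] ang cw from +y 1.5011901735795556 [14.66247862 58.857115  ]
```

View pics/c16.png

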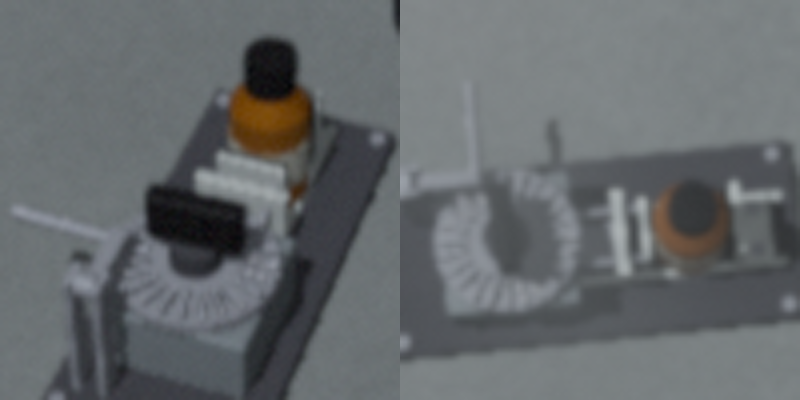

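```bash
python3 - <<'E'
from h import *
off=dict(top=np.array([.0016,.0025]),side=np.array([-.0016,-.0025]))
for n in('top','side'):
    W=np.load(n+'W.npy'); X=(np.c_[(W[...,:2]+off[n]-O[:2]).reshape(-1,2),W[...,2].ravel()])
    X[:,2]=W[...,2].ravel(); C=Rcl.inv().apply(X)*1000
    x,y,z=C.T
    for xr in((-22,-12),(12,22)):
        m=(x>xr[0])&(x<xr[1])&(z>50)&(z<70)&(y>-20)&(y<40)
        h,e=np.histogram(y[m],np.arange(-20,42,2)); print(n,xr,[(int(a),int(b)) for a,b in zip(e,h) if b])
for n in('side','top'):
    print(n,[(t,round(q['score'],2),q['location']) for t in('pad_face','bottle') for q in robot.pinpoint(t,n)[:1]])
E
```

```text
top (-22, -12) [(-10, 2), (-8, 2), (-6, 1), (-4, 2), (0, 2), (2, 3), (4, 1), (6, 4), (8, 4), (10, 1), (14, 2), (16, 1), (18, 1), (20, 3), (22, 4), (24, 3), (28, 1), (34, 1), (36, 1), (38, 2)]
top (12, 22) [(2, 3), (4, 3), (8, 4), (16, 1), (18, 1), (22, 4), (24, 3), (26, 1), (30, 1), (32, 2), (36, 1)]
side (-22, -12) [(-18, 5), (-16, 4), (-14, 3), (-12, 4), (-10, 3), (-8, 1), (-6, 1), (-4, 2), (-2, 4), (0, 4), (4, 11), (14, 1), (16, 2), (18, 3), (20, 4), (22, 7), (24, 2), (30, 1)]
side (12, 22) [(-14, 2), (-12, 1), (-10, 2), (-8, 2), (-6, 1), (-4, 3), (-2, 1), (0, 3), (2, 7), (4, 6), (6, 3), (14, 1), (16, 2), (18, 3), (20, 2), (22, 7), (24, 5)]
side [('pad_face', 0.45, [274.1, 225.0]), ('bottle', 0.76, [278.0, 227.3])]
top [('pad_face', 0.47, [283.4, 215.5]), ('bottle', 0.56, [292.0, 219.3])]
```

```bash
python3 - <<'E'
from h import *
ys=np.arange(-75,45,.5)
from scipy.ndimage import map_coordinates
off=dict(top=np.array([.0016,.0025,0]),side=np.array([-.0016,-.0025,0]))
from scipy.optimize import curve_fit
def prof(f,n,h,xs):
    im=cv2.cvtColor(cv2.imread('pics/'+f+'.png'),cv2.COLOR_BGR2GRAY).astype(float)
    r=0
    for x in xs:
        P=np.array([wp([x,y,h]) for y in ys])-off[n]
        u=proj(n,P); r=r+map_coordinates(im,[u[:,1],u[:,0]],order=1)
    return r/len(xs)
def g(y,a,m,s,b,c): return a*np.exp(-(y-m)**2/2/s/s)+b+c*(y-m)
for n in('top','side'):
  for xs in ((-20,-18,-16,-14),(14,16,18,20)):
    for f in (n+'0',n+'6',n+'16'):
        out=[]
        for nm,h,lo,hi in(('stop',72,-68,-44),('pad',63,{'0':-12,'6':12,'16':-6}[f[len(n):]],{'0':12,'6':34,'16':16}[f[len(n):]]),('jaw',59,14 if f[len(n):]!='6' else 38,36 if f[len(n):]!='6' else 60)):
            p=prof(f,n,h,xs); k=(ys>=lo)&(ys<=hi)&(ys<44)
            try:
                q,_=curve_fit(g,ys[k],p[k],[p[k].max()-p[k].min(),ys[k][p[k].argmax()],3,p[k].min(),0]); out.append((nm,round(q[1],1),round(abs(q[2]),1),round(q[0])))
            except Exception as e: out.append((nm,'x',ys[k][p[k].argmax()]))
        print(f,xs[0],out)
E
```

```text
top0 -20 [('stop', np.float64(-59.2), np.float64(3.7), 84), ('pad', np.float64(-0.2), np.float64(3.3), 51), ('jaw', np.float64(24.4), np.float64(4.0), 60)]
top6 -20 [('stop', np.float64(-59.2), np.float64(3.7), 87), ('pad', np.float64(25.5), np.float64(3.3), 56), ('jaw', 'x', np.float64(38.0))]
top16 -20 [('stop', 'x', np.float64(-61.5)), ('pad', np.float64(6.4), np.float64(2.9), 47), ('jaw', np.float64(22.7), np.float64(4.1), 65)]
top0 14 [('stop', np.float64(-58.8), np.float64(2.8), 51), ('pad', np.float64(0.5), np.float64(2.3), 33), ('jaw', np.float64(23.8), np.float64(4.3), 69)]
top6 14 [('stop', np.float64(-58.9), np.float64(2.8), 53), ('pad', np.float64(26.0), np.float64(2.7), 39), ('jaw', np.float64(35.6), np.float64(4.2), 88)]
top16 14 [('stop', np.float64(-58.1), np.float64(3.5), 73), ('pad', np.float64(6.1), np.float64(3.2), 64), ('jaw', np.float64(22.9), np.float64(3.8), 62)]
side0 -20 [('stop', np.float64(-60.9), np.float64(5.1), 74), ('pad', np.float64(-3.9), np.float64(6.9), 82), ('jaw', np.float64(20.7), np.float64(4.4), 28)]
side6 -20 [('stop', np.float64(-60.8), np.float64(5.0), 76), ('pad', np.float64(23.2), np.float64(4.1), 39), ('jaw', np.float64(34.8), np.float64(2.3), 7)]
side16 -20 [('stop', np.float64(-73.3), np.float64(13.6), 234), ('pad', np.float64(3.6), np.float64(3.7), 29), ('jaw', np.float64(19.5), np.float64(4.5), 32)]
side0 14 [('stop', np.float64(-63.0), np.float64(6.5), 129), ('pad', np.float64(-3.2), np.float64(6.7), 78), ('jaw', 'x', np.float64(21.0))]
side6 14 [('stop', np.float64(-64.2), np.float64(8.0), 198), ('pad', 'x', np.float64(12.0)), ('jaw', np.float64(39.7), np.float64(1.4), 2)]
side16 14 [('stop', np.float64(-42.2), np.float64(4.0), 46), ('pad', np.float64(3.4), np.float64(3.9), 38), ('jaw', 'x', np.float64(20.0))]
```

```bash
python3 - <<'E'
from h import *
for n in('side','top'):
    p,d=cam(n,n+'17')
    print(n,np.abs(cv2.imread(f'pics/{n}17.png').astype(int)-cv2.imread(f'pics/{n}16.png')).mean((0,1)), np.round([q['score'] for q in robot.outline_of('pawl',n)[:1]],2))
where()
print(robot.job_done())
E
```

```text
side [1.63243622 1.60098214 1.63540391] [0.66]
top [1.76630527 1.75200255 1.69860969] [0.49]
t30.02 clamp [-167.5  215.1  266.9] yaw,tilt,roll [ 1.62 -0.04 -0.04] F [-0.9 -0.   0.2] M [0.06 0.03 0.  ] w 0.5 q [-0.58  0.22 -0.06  1.95  0.02  0.97 -2.16]
the job is handed in; nothing more can be done
None
```

The bottle is standing upright in the clamp with the pawl holding, and the job was handed in at 30.0 s of the 72 s allowed. The pad is pushed in by about 8 mm rather than 10 mm.

**What I did:**
1. Lifted the pawl over by its rod to its off stop.
2. Turned the knob back until I felt the open stop.
3. Carried the bottle by its cap and stood it between the pad and the back stop.
4. Guided the pawl back down onto the wheel.
5. Ratcheted the knob up past the 1.525 lock, eased back and let go.

**Last checks:**
- **Knob angle:** the cameras read about 1.50 to 1.51 rad, so it is sitting on the 1.525 lock within measuring error.
- **Pad compression:** the pictures give about 8 mm (estimates from 7.6 to 8.9 mm), or about 6.4 N, which is inside the snug range. The next click would have given about 12.7 mm and 10.2 N, so I stopped at the one nearer 10 mm.
- **Bottle and arm:** the bottle is upright against the back stop, and two pairs of pictures before hand-in matched to within noise. The arm is clear and touching nothing.
- **Other glassware:** I never moved against the flask, beaker or stopper, but I did not check their positions again at the end.

**Where readings disagreed:** torque readings at the knob were noisy. They put first contact with the bottle anywhere from 0.8 to 1.1 rad, against 1.08 rad from the pictures, so I relied mainly on the pictures to judge the compression. While easing back, the torque read higher than expected, about 0.16 N m, which I put down to friction.

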